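# Turn a lidded culture dish over onto the lid-down stand

### The arm

A 6-joint arm with a two-finger parallel gripper is mounted at the origin on the work surface. World frame = base frame: x ahead of the robot, y to its left, z up, the work surface at z = 0. Lengths are in m, angles in rad, forces in N, time in s.
With the tool pointing down it reaches from about 0.2 to 0.875 m from the base axis. Payload 3.4 kg.
Tool frame: the origin (TCP) lies on the centre line of the jaws, within the pads' length; the fingertips stand 8 mm ahead of it and the grasp point (between the pads) lies 11 mm behind it; y points along the fingers, z is the direction in which the jaws open and shut, and the axes are right-handed (so a half turn about y gives the same grasp; the last joint's range is limited). The gripper opens to 94 mm and grips with 3 to 60 N. Pads are 16 mm wide; open, the fingers measure 119 mm over their backs; the gripper's body (75 mm by 177 mm) begins 78 mm behind the grasp point.
Start: joints at [-1.36, 0.276, 1.505, -0, 1.361, -0.121], TCP at [0.187, -0.544, 0.192] pointing down, gripper open.
Joint ranges: [-2.89, 2.89], [-0.75, 2.08], [0.22, 2.7], [-1.18, 4.32], [0.11, 2.71], [-2.7, 2.7]. Speed limits (rad/s): [2.57, 2.57, 3.14, 3.14, 3.14, 3.14].

### API

Orientations are given as a 3x3 rotation matrix whose columns are the frame's x, y, z axes.
In Python, from cell import * gives the robot as it stands. The module is installed in compiled form; this text tells all that it offers.
- The arm moves only by the shell command python3 -m handwheel 'ROWS'. ROWS is JSON, a list of rows, each a list of 3 entries, a list of its own where there are three numbers: the shift along the tool's x, y, z in cm, then the turn, a rotation vector about the tool's x, y, z in degrees, then the finger opening in cm, from 0 to 9.4. A call has 1 to 20 rows; each row shifts and turns the commanded pose from where the row before left it, along the tool's axes as they then stand; what a row does not reach is not made up. A row lasts 1/12 s, in which the tool goes at most 41.7 mm and 7.16 degrees, less where a joint would pass 70% of its speed; a pose out of reach is approached as far as the arm can. A call is refused whole if a number of a shift passes 4.17 or a number of a turn 7.16, either way. A call with a gripper value outside its range is refused whole. The fingers move at their own pace and stop on an object; the grip force is fixed at half the most. Time passes only in rows, so rows that do not move let the fingers close. It gives the time, the measured TCP pose, the force and the opening at its end, in the units of the state.
- state(): the state, without advancing time (a new reading comes with each control period).
- grab_frame(name): name is "scene" or "top"; returns a dict with "image" (420x560x3 uint8, red, green, blue), "z_map" (420x560 float32, m along the optical axis (not along the pixel's ray), 0 where there is no reading), "intrinsics" (3x3 intrinsics, pixels), "origin" and "attitude" of the camera in the world. Camera axes: x right, y up, looking along -z (the intrinsics and any distortion apply to the point x, -y, -z); pixel columns grow to the right and rows downward; lengths in m; the calibration is good to about 2 mm. A picture is of the moment at which its call begins.
- sign_off(): hands the job in, once; it reports no verdict.
The state is a dict: "time_s": time; "qpos": joint angles; "dq": joint speeds; "joint_efforts": joint torques, N m; "eef_pos": TCP position; "orientation": TCP orientation; "contact_force": force on the tool from outside, world axes, zero at the start; "torque": the same for the moment, N m; "grip_width": opening from 0.0 (shut) to 1.0 (fully open).
Only numpy, scipy, OpenCV 4.12 (cv2) and the standard library are available. Lean on these libraries where they do the work, as an engineer would, in place of code of your own. Each camera call takes 0.05 s, during which the arm holds its last target.

### The job

Take the closed square culture dish from the grey sloping stand, pinching lid and base together, turn it over and set it lid down on the rails of the empty blue sloping stand, square and central against its stop. The lid must stay fully on the base all the time, the dish must not be dropped, and the bottle, tip box and tube rack must be left where they stand and the lamp not knocked.

Things in the scene. Friction and masses are not known exactly. Their poses are not given: they have to be found in the camera images.
- dish_mid (a point): Centre (mid-thickness) of the closed square culture dish, 100 x 100 x 23 mm, 0.12 to 0.19 kg: amber base tray 93 x 93 x 20 mm, yellow lid over it. Point and axes are fixed to the base. z: square to the dish, out through the lid; x, y: along its edges. At the start it lies lid up on the grey stand's slope, x pointing straight down the slope, y level.
- lid_mark (a point): Point fixed to the yellow lid (100 x 100 x 11 mm, sits over the base like a shoe-box lid with 1.5 mm of play all round, not clipped: it falls off if not held). It lies within 2.5 mm of dish_mid while the lid is fully seated; axes as the dish's. The lid's outer face is 11.5 mm from it along +z.
- start_stand: Grey sloping stand, fixed, same shape as the blue one; the dish starts on it, lid up, base on the rails, lower edge on the stop. Origin: centre of its underside on the table; z up, x the way its slope descends (roughly away from the robot).
- goal_stand: Blue sloping stand, fixed, empty. Origin and axes as the grey one's, y level. Foot 130 (x) x 112 x 10 mm. Two rails 14 mm wide, 68 mm clear between them and open below for a finger, descend to +x at 55 degrees to the table. Rails meet a cross stop (10 mm proud of them) at x=35, z=120 mm and run 95 mm up from it, to x=-19, z=198 mm. No side walls.
- goal_rest (a point): Point fixed to the blue stand where dish_mid lies once the dish rests lid down on its rails, against the stop, in the middle (48.5 mm up the slope from the stop, 11.5 mm off the rails). Axes as the blue stand's (not sloped).
- lamp: White bench lamp, fixed: foot 110 mm diameter, upright post 18 mm thick and 420 mm tall, bar along its -x (towards the robot) at 415 mm, ending in a round head 80 mm diameter centred 130 mm from the post, from 383 to 420 mm above the table. Origin: centre of its underside.
- bottle: Bystander: white reagent bottle, loose, 72 mm diameter, 200 mm tall; origin at the centre of its underside.
- tip_box: Bystander: green pipette-tip box, loose, 110 (x) x 80 (y) x 72 mm tall; origin at the centre of its underside.
- tube_rack: Bystander: orange rack of small capped tubes, loose, 70 (x) x 100 (y) x 52 mm tall; origin at the centre of its underside.
There are look-alikes about, which are no part of the job. Of the things like the part that bears lid_mark, leave any that is green, purple or red; of the rest the smaller one is meant.

How it is judged:
On the way:
1. the dish is turned over (its lid faces downwards, more than 106 degrees from straight up) with the lid on (angle between dish_mid's own z axis and vertical above 1.85 rad and distance between dish_mid and lid_mark below 0.006 m), for 0.2 s.
At the end, for the whole second after the job is handed in: The dish rests lid down, flat on the blue stand's rails (its z axis 117 to 133 degrees from straight up), its centre within 15 mm of goal_rest, an edge parallel to the stop within 0.15 rad, the lid fully on (lid_mark within 5 mm of dish_mid), at rest and released (distance between dish_mid and goal_rest below 0.015 m and angle between dish_mid's own z axis and vertical between 2.04 and 2.32 rad and (angle between the x axis of dish_mid and the y axis of goal_stand, either way round below 0.15 rad or angle between the y axis of dish_mid and the y axis of goal_stand, either way round below 0.15 rad) and distance between dish_mid and lid_mark below 0.005 m and linear speed of each of dish_base, dish_lid below 0.02 m/s); the robot touches nothing.
It fails at once if the lamp is knocked (more than 3 N) (contact force between lamp and anything else above 3 N).
It fails at once if the lid comes off the base (lid_mark more than 8 mm from dish_mid) (distance between dish_mid and lid_mark above 0.008 m).
It fails at once if the dish is dropped (falls or slides faster than 0.5 m/s with no finger on it) (linear speed of dish_base above 0.5 m/s and contact force between the fingers and dish_base below 0.01 N and contact force between the fingers and dish_lid below 0.01 N).
It fails at once if the bottle, tip box or tube rack is moved more than 15 mm or tipped over (distance of any of bottle, tip_box, tube_rack from where it was at the start of the episode above 0.015 m or angle between any of bottle, tip_box, tube_rack's own z axis and vertical above 0.5 rad).
It also fails if it takes over 43 s, if anything falls off the work surface, if the arm or the gripper's body presses on something with over 40 N, if the wrist force passes 120 N, or if a joint passes its speed limit or range.

## Working session

There is one attempt and no reset: what is moved stays moved. The work goes in short steps, Python scripts to look and compute and a shell command to move; the robot and the scene stay as the last step left them, time stands still between calls to the robot, and variables do not carry over. Pictures are saved under pics/ and viewed, and the job is handed in when it is done.

```bash
mkdir -p pics; ls; python3 - <<'E'
from cell import *
import cv2,numpy as np
print(state())
for n in("scene","top"):
    f=grab_frame(n); cv2.imwrite(f"pics/{n}0.png",f["image"][...,::-1]); np.savez(f"{n}0.npz",**f)
    print(n,f["intrinsics"],f["origin"],f["attitude"],[k for k in f])
E
```

```text
pics
{'time_s': 0.0, 'qpos': array([-1.35995787e+00,  2.76580455e-01,  1.50609820e+00, -2.26777421e-05,
        1.36068164e+00, -1.21022290e-01]), 'dq': array([1.49472799e-03, 3.22644392e-04, 1.37875696e-06, 4.55921033e-04,
       1.14481682e-03, 3.24862383e-04]), 'joint_efforts': array([-2.47297903e-03, -4.04588270e+01, -2.37231946e+01,  7.00151757e-02,
        3.45597009e-02, -1.32245245e-04]), 'eef_pos': array([ 0.18718941, -0.54306806,  0.19092697]), 'orientation': array([[-9.45436233e-01, -3.91620099e-04,  3.25806960e-01],
       [-3.25807140e-01,  1.72385904e-03, -9.45434681e-01],
       [-1.91394052e-04, -9.99998437e-01, -1.75739143e-03]]), 'contact_force': array([-0.04307757,  0.51535659,  0.67888071]), 'torque': array([-0.00176588, -0.00326479,  0.00312159]), 'grip_width': 1.0046629145869048}
scene [[422.25971229   0.         278.37371052]
 [  0.         422.25971229 213.19829806]
 [  0.           0.           1.        ]] [ 1.46903897 -0.00259595  0.77160075] [[ 0.04982963 -0.54922586  0.83418701]
 [ 0.99866024  0.03906901 -0.03393143]
 [-0.01395484  0.83476019  0.55043682]] ['image', 'z_map', 'intrinsics', 'origin', 'attitude']
top [[380.15938055   0.         278.18829196]
 [  0.         380.15938055 209.39970276]
 [  0.           0.           1.        ]] [0.30978321 0.03269502 1.08451063] [[ 0.04953604  0.97641028 -0.21016459]
 [-0.99877114  0.04875296 -0.0089086 ]
 [ 0.00154769  0.21034762  0.97762543]] ['image', 'z_map', 'intrinsics', 'origin', 'attitude']
```

View pics/scene0.png

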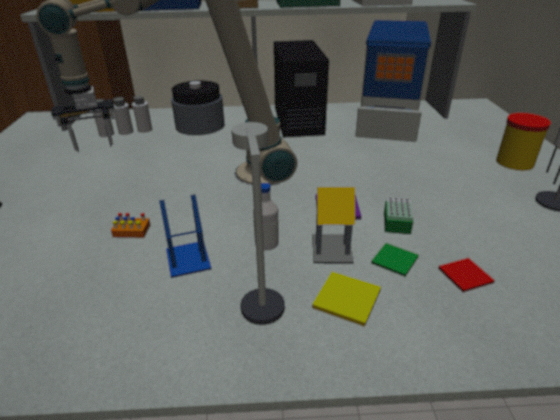

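View pics/top0.png

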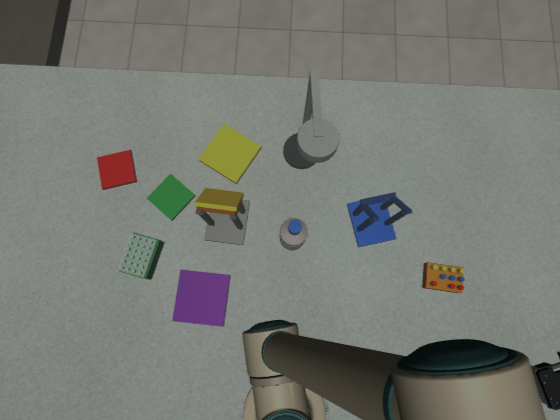

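Could be taken for the dish (scene pixels): the yellow one on the grey stand (337,205), the larger yellow plate on the table (348,297), green (396,259), red (466,274) and purple (355,205). The smaller yellow one, on the grey stand, is the one described. I'll check it in a crop and measure.

```bash
cat > h.py <<'E'
import numpy as np,cv2
def load(n,k=0): return dict(np.load(f"{n}{k}.npz"))
def cloud(f):
    K=f["intrinsics"];z=f["z_map"].astype(float)
    v,u=np.mgrid[0:420,0:560]
    x=(u-K[0,2])/K[0,0]*z;y=(v-K[1,2])/K[1,1]*z
    P=np.stack([x,-y,-z],-1)@f["attitude"].T+f["origin"]
    P[z<=0]=np.nan
    return P
def proj(f,p):
    q=(np.asarray(p)-f["origin"])@f["attitude"]; K=f["intrinsics"]
    return K[0,0]*q[...,0]/-q[...,2]+K[0,2], K[1,2]-K[1,1]*q[...,1]/-q[...,2]
def hsv(f): return cv2.cvtColor(f["image"],cv2.COLOR_RGB2HSV)
E
python3 - <<'E'
from h import *
for n,box in(("scene",(150,170,430,330)),("top",(90,90,480,310))):
    f=load(n);P=cloud(f);H=hsv(f)
    u0,v0,u1,v1=box
    cv2.imwrite(f"pics/{n}_c.png",cv2.resize(f["image"][v0:v1,u0:u1,::-1],None,fx=2 if n=="top" else 2.8,fy=2 if n=="top" else 2.8,interpolation=cv2.INTER_CUBIC))
    masks={"yel":cv2.inRange(H,(18,120,60),(34,255,255)),"blue":cv2.inRange(H,(100,120,40),(125,255,255)),"green":cv2.inRange(H,(55,70,40),(85,255,255)),"oran":cv2.inRange(H,(5,150,80),(17,255,255))}
    for m,M in masks.items():
        c,l,s,ce=cv2.connectedComponentsWithStats(M)
        for i in range(1,c):
            if s[i,4]>60:
                Q=P[l==i];Q=Q[~np.isnan(Q).any(1)]
                if len(Q): print(n,m,ce[i].round(),s[i,4],np.percentile(Q,[2,50,98],axis=0).round(3).tolist())
E
```

```text
scene yel [78.  1.] 63 [[-0.494, -0.76, 0.549], [-0.488, -0.729, 0.557], [-0.481, -0.685, 0.561]]
scene yel [522. 149.] 1316 [[0.016, 0.933, 0.01], [0.062, 0.97, 0.088], [0.075, 1.036, 0.157]]
scene yel [336. 205.] 1401 [[0.503, 0.139, 0.132], [0.532, 0.188, 0.171], [0.56, 0.235, 0.21]]
scene yel [126. 222.] 61 [[0.351, -0.453, 0.029], [0.39, -0.428, 0.048], [0.401, -0.404, 0.053]]
scene yel [347. 298.] 2218 [[0.635, 0.12, 0.008], [0.716, 0.196, 0.015], [0.788, 0.27, 0.018]]
scene blue [175.   4.] 373 [[-0.511, -0.441, 0.522], [-0.501, -0.34, 0.536], [-0.491, -0.249, 0.552]]
scene blue [397.  56.] 3256 [[-0.655, 0.447, 0.195], [-0.297, 0.58, 0.386], [-0.243, 0.732, 0.422]]
scene blue [265. 187.] 65 [[0.453, -0.008, 0.19], [0.473, 0.003, 0.199], [0.481, 0.014, 0.203]]
scene blue [186. 250.] 1415 [[0.467, -0.272, 0.007], [0.545, -0.223, 0.011], [0.589, -0.168, 0.186]]
scene green [307.   3.] 248 [[-0.51, 0.103, 0.521], [-0.498, 0.209, 0.531], [-0.486, 0.341, 0.543]]
scene green [397. 224.] 414 [[0.365, 0.367, 0.008], [0.44, 0.397, 0.036], [0.451, 0.437, 0.057]]
scene green [395. 259.] 
[... 226 characters left out ...]
.195, 0.015], [0.779, 0.27, 0.019]]
top yel [219. 199.] 799 [[0.493, 0.138, 0.131], [0.521, 0.186, 0.186], [0.559, 0.234, 0.211]]
top blue [372. 221.] 1431 [[0.456, -0.285, 0.006], [0.512, -0.224, 0.011], [0.571, -0.166, 0.17]]
top blue [295. 226.] 135 [[0.448, -0.013, 0.196], [0.461, -0.0, 0.2], [0.476, 0.013, 0.203]]
top green [170. 197.] 1162 [[0.507, 0.301, 0.006], [0.563, 0.357, 0.011], [0.62, 0.415, 0.015]]
top green [150. 258.] 159 [[0.329, 0.365, 0.033], [0.377, 0.38, 0.05], [0.444, 0.426, 0.063]]
top oran [215. 210.] 120 [[0.486, 0.146, 0.195], [0.491, 0.191, 0.2], [0.496, 0.233, 0.204]]
top oran [441. 279.] 542 [[0.335, -0.464, 0.025], [0.361, -0.407, 0.03], [0.403, -0.371, 0.048]]
```

View pics/scene_c.png

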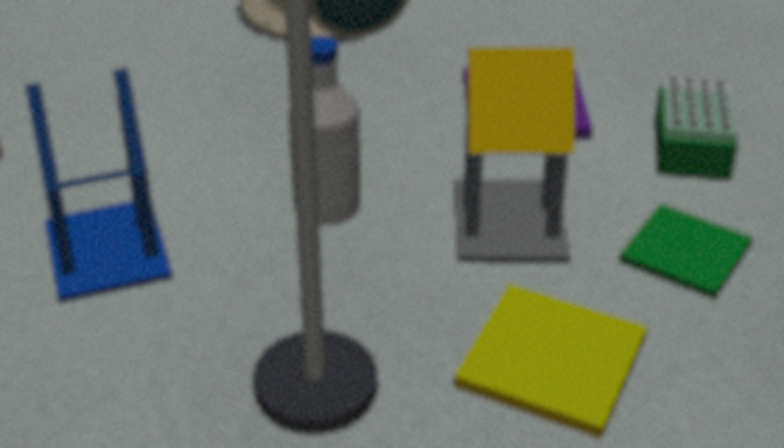

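View pics/top_c.png

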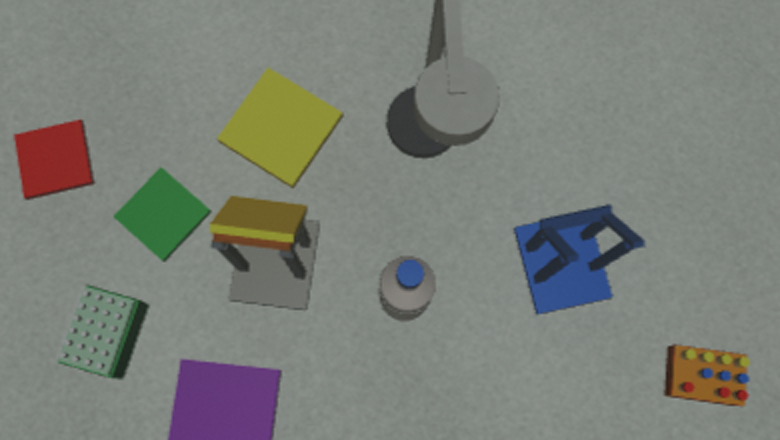

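```bash
cat > m.py <<'E'
from h import *
def clouds(lo,hi,masks):
    out=[]
    for n in("scene","top"):
        f=load(n);P=cloud(f);H=hsv(f)
        M=cv2.inRange(H,*masks)>0
        Q=P[M];Q=Q[~np.isnan(Q).any(1)];Q=Q[((Q>lo)&(Q<hi)).all(1)];out.append(Q)
    return out
E
python3 - <<'E'
from m import *
# dish lid plane from scene and top
for Q,n in zip(clouds([.45,.1,.1],[.62,.28,.25],((18,120,60),(34,255,255))),("scene","top")):
    for it in range(6):
        c=Q.mean(0);U,S,V=np.linalg.svd(Q-c);nn=V[2]*np.sign(V[2][2]);d=(Q-c)@nn
        k=np.abs(d)<max(.002,1.5*np.std(d)) ;Q=Q[k]
    az=np.arctan2(nn[1],nn[0]);x=np.array([np.cos(az),np.sin(az),0]);
    e=np.cross([0,0,1],x); down=np.cross(e,nn)
    r=cv2.minAreaRect(np.c_[(Q-c)@down,(Q-c)@e].astype(np.float32))
    ctr=c+down*r[0][0]+e*r[0][1]
    print(n,len(Q),"normal",nn.round(3),"tilt",np.degrees(np.arccos(nn[2])),"az",np.degrees(az),"rect",r,"lid centre",ctr.round(4),"dishmid",(ctr-.0115*nn).round(4),np.std((Q-c)@nn))
# blue stand
A,B=clouds([.4,-.32,.003],[.65,-.12,.25],((100,120,30),(125,255,255)))
for Q,n in((A,"scene"),(B,"top"),(np.r_[A,B],"both")):
    ft=Q[Q[:,2]<.016]; r=cv2.minAreaRect(ft[:,:2].astype(np.float32)); print(n,"foot",r,np.median(ft[:,2]))
    up=Q[Q[:,2]>.13]; print(n,"up",len(up),np.percentile(up,[2,50,98],axis=0).round(3).tolist())
E
```

```text
scene 939 normal [ 0.816 -0.061  0.575] tilt 54.88918721535193 az -4.3091681097958014 rect ((0.00014293193817138672, -0.00039769336581230164), (0.09808334708213806, 0.09846651554107666), 89.94058990478516) lid centre [0.532  0.1874 0.1707] dishmid [0.5227 0.1881 0.1641] 0.0010837266638289674
top 628 normal [ 0.815 -0.065  0.575] tilt 54.87026316305754 az -4.561329515463419 rect ((0.003689311444759369, 0.0005629658699035645), (0.10332521796226501, 0.10032663494348526), 0.07240407913923264) lid centre [0.5308 0.1859 0.1707] dishmid [0.5214 0.1867 0.1641] 0.0006175617162166356
scene foot ((0.5240918397903442, -0.2243959605693817), (0.13407298922538757, 0.107512466609478), 15.25792407989502) 0.010216595623297076
scene up 204 [[0.496, -0.27, 0.131], [0.528, -0.191, 0.161], [0.56, -0.178, 0.194]]
top foot ((0.5212998986244202, -0.22560004889965057), (0.12853607535362244, 0.11038470268249512), 15.402316093444824) 0.009967039951064738
top up 58 [[0.487, -0.274, 0.135], [0.499, -0.194, 0.19], [0.529, -0.182, 0.2]]
both foot ((0.5240664482116699, -0.22483789920806885), (0.13427527248859406, 0.11038470268249512), 15.402316093444824) 0.010084112459961991
both up 262 [[0.488, -0.271, 0.131], [0.522, -0.193, 0.166], [0.559, -0.178, 0.199]]
```

The crop confirms it: yellow lid over amber base on the grey stand (top image 219,200). Its measured size of 98 x 98 mm and tilt of 54.9° match the description. Next I need the lamp and bottle positions for routing.

```bash
python3 - <<'E'
from h import *
f=load("top");P=cloud(f);Q=P.reshape(-1,3);Q=Q[~np.isnan(Q).any(1)]
def rep(n,lo,hi,Q=Q):
    k=Q[((Q>lo)&(Q<hi)).all(1)];print(n,len(k),k.min(0).round(3),k.max(0).round(3)) if len(k) else print(n,0);return k
rep("lamp head top",[.45,-.3,.36],[.9,.2,.45])
g=load("scene");G=cloud(g).reshape(-1,3);G=G[~np.isnan(G).any(1)]
k=rep("lamp all scene",[.45,-.2,.25],[.9,.15,.45],G)
rep("post",[.55,-.2,.1],[.9,.1,.35],G)
rep("bottle",[.4,-.06,.06],[.53,.06,.22]); rep("bottle s",[.4,-.06,.06],[.53,.06,.22],G)
rep("lampfoot",[.6,-.15,.008],[.9,.08,.04],G)
# grey foot
H=hsv(f);M=(H[...,1]<60)&(P[...,2]>.007)&(P[...,2]<.014)&(P[...,0]>.4)&(P[...,0]<.65)&(P[...,1]>.1)&(P[...,1]<.3)
c,l,s,ce=cv2.connectedComponentsWithStats(M.astype(np.uint8));i=1+np.argmax(s[1:,4]);print(s[i],cv2.minAreaRect(P[l==i][:,:2].astype(np.float32)))
# blue rails tops
B=P[(H[...,0]>98)&(H[...,0]<126)&(H[...,1]>90)];B=B[(B[:,2]>.1)&(B[:,1]<-.1)]
c0=np.array([.5225,-.225]);a=np.radians(15.3);x=(B[:,:2]-c0)@[np.cos(a),np.sin(a)];y=(B[:,:2]-c0)@[-np.sin(a),np.cos(a)]
S=G;hs=hsv(g)
C=cloud(g);C=C[(hs[...,0]>98)&(hs[...,0]<126)&(hs[...,1]>90)];C=C[(C[:,2]>.125)&(C[:,1]<-.1)&(C[:,1]>-.35)&(C[:,0]>.4)]
for N,D in(("top",B),("scene",C)):
    x=(D[:,:2]-c0)@[np.cos(a),np.sin(a)];y=(D[:,:2]-c0)@[-np.sin(a),np.cos(a)]
    off=(x-.035)*np.sin(np.radians(55))+(D[:,2]-.12)*np.cos(np.radians(55))
    k=np.abs(off)<.004
    print(N,len(off),"on-rail",k.sum(),"offset",np.median(off[k]),"yL",np.percentile(y[k&(y<0)],[5,50,95]),"yR",np.percentile(y[k&(y>0)],[5,50,95]),"zmax",D[:,2].max())
    for sgn in(-1,1):
        kk=k&(y*sgn>0); print(np.degrees(np.arctan(np.polyfit(x[kk],y[kk],1)[0])))
E
```

```text
lamp head top 2014 [ 0.555 -0.068  0.361] [0.735 0.01  0.426]
lamp all scene 1582 [ 0.562 -0.067  0.25 ] [0.738 0.011 0.425]
post 798 [ 0.55  -0.198  0.1  ] [ 0.737 -0.007  0.35 ]
bottle 678 [ 0.425 -0.035  0.06 ] [0.496 0.034 0.205]
bottle s 679 [ 0.444 -0.035  0.06 ] [0.504 0.037 0.203]
lampfoot 1190 [ 0.672 -0.07   0.008] [0.782 0.038 0.04 ]
[205 200  45  45 936] ((0.5030823349952698, 0.1880747675895691), (0.11232814192771912, 0.12991780042648315), 85.39371490478516)
top 517 on-rail 283 offset -0.0009860482978345138 yL [-0.04634119 -0.03859761 -0.00724814] yR [0.00691737 0.03784402 0.04596767] zmax 0.785184166453088
17.406762170289497
-16.905394219765427
scene 279 on-rail 250 offset -3.0130623641770778e-05 yL [-0.04510037 -0.04082205 -0.03618828] yR [0.03528873 0.04068352 0.04552551] zmax 0.1972382333825201
-0.267155341218888
-2.24364300816385
```

```bash
python3 -m handwheel '[[[0,-4,0],[0,0,0],9.4],[[0,-4,0],[0,7,0],9.4],[[0,-4,0],[0,7,0],9.4],[[0,-4,0],[7,0,0],9.4]]'; python3 -c "
from cell import *
s=state();print(s['qpos'].tolist(),s['eef_pos'].tolist(),s['orientation'].tolist())"
```

```text
time_s: 0.43
eef_pos: [0.1873, -0.5484, 0.3492]
orientation: [[-0.997, 0.009, 0.081], [-0.082, -0.118, -0.99], [0.001, -0.993, 0.118]]
contact_force: [-0.0, -2.0, 1.2]
grip_width: 0.999
[-1.3498458674006515, 0.16504501065788402, 1.2810733071462324, -0.017031542600218535, 1.5780408848544483, 0.1381587415682914] [0.18726248926524905, -0.548423487242465, 0.3491837041831704] [[-0.9966698257784222, 0.009057047085839218, 0.08103843705856235], [-0.0815407655458025, -0.11803013352469059, -0.989656501587469], [0.0006016120129697162, -0.9929687092140559, 0.11837559116962101]]
```

```bash
cat > kin.py <<'E'
import numpy as np
from scipy.spatial.transform import Rotation as Ro
from scipy.optimize import least_squares
def R(q):
    M=Ro.from_euler('ZYZYZ',[q[0],q[1]+q[2],q[3],q[4],q[5]]).as_matrix() # z forward
    # tool y = forward
    return M
# tool axes from M columns: at q6=0,q4=0 pointing down: M z fwd, M x = ? 
S=[([-1.35995787,.276580455,1.50609820,-2.2677e-05,1.36068164,-.12102229],[.18718941,-.54306806,.19092697],[[-9.45436233e-01, -3.91620099e-04,  3.25806960e-01],[-3.25807140e-01,  1.72385904e-03, -9.45434681e-01],[-1.91394052e-04, -9.99998437e-01, -1.75739143e-03]]),
([-1.3498458674006515, 0.16504501065788402, 1.2810733071462324, -0.017031542600218535, 1.5780408848544483, 0.1381587415682914],[0.18726248926524905, -0.548423487242465, 0.3491837041831704],[[-0.9966698257784222, 0.009057047085839218, 0.08103843705856235], [-0.0815407655458025, -0.11803013352469059, -0.989656501587469], [0.0006016120129697162, -0.9929687092140559, 0.11837559116962101]])]
if __name__=="__main__":
    for q,p,r in S:
        print((R(q).T@np.array(r)).round(3))
E
python3 kin.py
```

```text
Traceback (most recent call last):
  File "kin.py", line 13, in <module>
    print((R(q).T@np.array(r)).round(3))
           ~^^^
  File "kin.py", line 5, in R
    M=Ro.from_euler('ZYZYZ',[q[0],q[1]+q[2],q[3],q[4],q[5]]).as_matrix() # z forward
      ~~~~~~~~~~~~~^^^^^^^^^^^^^^^^^^^^^^^^^^^^^^^^^^^^^^^^^
  File "scipy/spatial/transform/_rotation.pyx", line 1413, in scipy.spatial.transform._rotation.Rotation.from_euler
ValueError: Expected axis specification to be a non-empty string of upto 3 characters, got ZYZYZ
```

```bash
sed -i "s/    M=Ro.*/    M=(Ro.from_euler('ZYZ',[q[0],q[1]+q[2],q[3]])*Ro.from_euler('YZ',[q[4],q[5]])).as_matrix()/" kin.py; python3 kin.py
```

```text
[[-0.  0. -1.]
 [-1. -0.  0.]
 [-0.  1.  0.]]
[[-0. -0. -1.]
 [-1.  0.  0.]
 [ 0.  1. -0.]]
```

```bash
cat >> kin.py <<'E'
T=np.array([[0,0,-1],[-1,0,0],[0,1,0]],float)
def Rt(q): return R(q)@T
def pos(q,k):
    h,d,L1,e,L2,L3=k
    a=Ro.from_euler('Z',q[0]);b=a*Ro.from_euler('Y',q[1]);c=a*Ro.from_euler('Y',q[1]+q[2])
    return a.apply([0,d,h])+b.apply([0,0,L1])+c.apply([e,0,L2])+L3*Rt(q)[:,1]
def fit(S,k0=(.3,.07,.4,0,.4,.3),w=.02):
    f=lambda k:np.r_[np.concatenate([pos(q,k)-p for q,p,_ in S])*1000,(np.array(k)-k0)*w]
    s=least_squares(f,k0);return s.x,np.abs(s.fun[:-6]).max()
def ik(p,Rg,k,q0):
    lo=np.array([-2.89,-.75,.22,-1.18,.11,-2.7]);hi=np.array([2.89,2.08,2.7,4.32,2.71,2.7])
    best=None
    rng=np.random.default_rng(0)
    for t in range(30):
        qs=np.clip(q0 if t==0 else rng.uniform(lo,hi),lo+.01,hi-.01)
        s=least_squares(lambda q:np.r_[(pos(q,k)-p)*5,(Rt(q)-Rg).ravel()],qs,bounds=(lo,hi))
        if best is None or s.cost<best.cost-1e-9: best=s
        if s.cost<1e-9 and t>8: break
    return best.x,best.cost
def Rgoal(az,flip,skew=0,tilt=55):
    a,t=np.radians([az,tilt]);n=np.array([np.sin(t)*np.cos(a),np.sin(t)*np.sin(a),np.cos(t)])
    y=np.array([np.cos(t)*np.cos(a),np.cos(t)*np.sin(a),-np.sin(t)]);z=-n if flip else n
    M=np.c_[np.cross(y,z),y,z]
    return Ro.from_rotvec(n*np.radians(skew)).as_matrix()@M
E
python3 - <<'E'
from kin import *
k,r=fit(S);print(k.round(4),r)
P=np.array([.5215,.187,.1643]);Q=np.array([.5385,-.2206,.1663])
for sk in(-30,-20,-10,0,10,20,30):
  for name,p,az in(("pick",P,-4.5),("place",Q,15)):
    for fl in(0,1):
        # TCP is 11mm ahead of grasp point; grasp point at dish centre
        Rg=Rgoal(az,fl,sk if name=="pick" else -sk)
        q,c=ik(p+.011*Rg[:,1],Rg,k,[.5,.5,1.3,0,1,0]);print(sk,name,fl,q.round(2),f"{c:.1e}")
E
```

```text
[0.1368 0.0694 0.6297 0.0604 0.4211 0.404 ] 2.857025394042978e-06
-30 pick 0 [ 0.73  0.34  1.84 -0.87  1.17  1.42] 4.5e-31
-30 pick 1 [ 0.73  0.34  1.84 -0.87  1.17 -1.73] 8.6e-20
-30 place 0 [-0.97  0.44  1.64  0.69  1.49 -1.62] 4.0e-30
-30 place 1 [-0.97  0.44  1.64  0.69  1.49  1.53] 1.8e-28
-20 pick 0 [ 0.66  0.23  1.93 -0.84  0.97  1.34] 1.9e-27
-20 pick 1 [ 0.66  0.23  1.93 -0.84  0.97 -1.8 ] 2.4e-21
-20 place 0 [-0.96  0.34  1.75  0.7   1.3  -1.62] 1.8e-30
-20 place 1 [-0.96  0.34  1.75  0.7   1.3   1.53] 5.9e-22
-10 pick 0 [ 0.56  0.13  2.01 -0.77  0.75  1.21] 5.0e-21
-10 pick 1 [ 0.56  0.13  2.01 -0.77  0.75 -1.93] 2.4e-24
-10 place 0 [-0.93  0.24  1.87  0.72  1.11 -1.61] 4.7e-31
-10 place 1 [-0.93  0.24  1.87  0.72  1.11  1.54] 5.9e-31
0 pick 0 [ 0.41  0.05  2.09 -0.58  0.52  0.93] 2.6e-19
0 pick 1 [ 0.41  0.05  2.09 -0.58  0.52 -2.21] 2.0e-22
0 place 0 [-0.88  0.15  1.97  0.74  0.89 -1.58] 7.7e-25
0 place 1 [-0.88  0.15  1.97  0.74  0.89  1.56] 1.9e-22
10 pick 0 [0.22 0.   2.16 0.   0.35 0.24] 3.0e-31
10 pick 1 [ 0.26  0.01  2.16 -0.17  0.34 -2.7 ] 1.0e-03
10 place 0 [-0.79  0.07  2.08  0.75  0.64 -1.53] 4.8e-28
10 place 1 [-0.79  0.07  2.08  0.75  0.64  1.61] 1.6e-24
20 pick 0 [ 0.   -0.    2.21  0.81  0.42 -0.7 ] 1.6e-24
20 pick 1 [ 0.   -0.    2.21  0.81  0.42  2.44] 1.1e-19
20 place 0 [-0.66  0.03  2.17  0.7   0.36 -1.4 ] 5.1e-31
20 place 1 [-0.66  0.03  2.17  0.7   0.36  1.74] 1.8e-20
30 pick 0 [-0.2   0.04  2.25  1.15  0.66 -1.18] 1.3e-24
30 pick 1 [-0.2   0.04  2.25  1.15  0.66  1.96] 1.3e-20
30 place 0 [-0.49  0.03  2.23 -0.3   0.11 -0.29] 1.8e-04
30 place 1 [-0.5   0.03  2.23 -0.16  0.11  2.7 ] 2.2e-04
```

```bash
cat > plan.py <<'E'
from kin import *
import json
from scipy.spatial.transform import Slerp
K=np.array([0.1368,0.0694,0.6297,0.0604,0.4211,0.404])
VL=np.array([2.57,2.57,3.14,3.14,3.14,3.14])*.7/12
def gp2tcp(g,Rg): return np.asarray(g)+.011*Rg[:,1]
def rows_from_poses(ps,Rs,grip):
    out=[]
    p,Rc=np.array(ps[0]),np.array(Rs[0])
    for p2,R2 in zip(ps[1:],Rs[1:]):
        s=np.round(Rc.T@(p2-p)*100,2); w=np.round(np.degrees(Ro.from_matrix(Rc.T@R2).as_rotvec()),1)
        out.append([s.tolist(),w.tolist(),grip])
        p=p+Rc@s/100; Rc=Rc@Ro.from_rotvec(np.radians(w)).as_matrix()
    return out,p,Rc
def show(rows):
    f=lambda v:("%g"%v)
    for i in range(0,len(rows),20):
        print("["+",".join("[[%s],[%s],%g]"%(",".join(map(f,a)),",".join(map(f,b)),c) for a,b,c in rows[i:i+20])+"]")
def cart(p0,R0,p1,R1,n,grip,k=None,q0=None):
    k=K if k is None else k
    t=np.linspace(0,1,n+1);sl=Slerp([0,1],Ro.from_matrix([R0,R1]))
    Rs=sl(t).as_matrix();ps=[p0+(p1-p0)*a for a in t]
    chk(ps,Rs,k,q0)
    return rows_from_poses(ps,Rs,grip)
def chk(ps,Rs,k,q0):
    q=np.array(q0);w=0;c0=0
    lo=np.array([-2.89,-.75,.22,-1.18,.11,-2.7]);hi=np.array([2.89,2.08,2.7,4.32,2.71,2.7])
    qs=[q]
    for p,r in zip(ps,Rs):
        s=least_squares(lambda x:np.r_[(pos(x,k)-p)*5,(Rt(x)-r).ravel()],np.clip(q,lo+1e-3,hi-1e-3),bounds=(lo,hi))
        c0=max(c0,s.cost);qs.append(s.x);q=s.x
    D=np.abs(np.diff(np.array(qs[1:]),axis=0))/VL if len(qs)>2 else 0
    st=[np.linalg.norm(b-a)*1000 for a,b in zip(ps,ps[1:])];an=[np.degrees(Ro.from_matrix(a.T@b).magnitude()) for a,b in zip(Rs,Rs[1:])]
    print("max step mm %.1f deg %.2f speed frac %.2f ikcost %.1e"%(max(st),max(an),np.max(D),c0),"q end",q.round(2),"worst joint/row",np.unravel_index(np.argmax(D),D.shape))
    return qs
def joint(q0,q1,n,grip,k=None):
    k=K if k is None else k
    t=np.linspace(0,1,n+1)
    Q=[np.array(q0)+(np.array(q1)-q0)*a for a in t]
    ps=[pos(q,k) for q in Q];Rs=[Rt(q) for q in Q]
    an=[np.degrees(Ro.from_matrix(a.T@b).magnitude()) for a,b in zip(Rs,Rs[1:])]
    st=[np.linalg.norm(b-a)*1000 for a,b in zip(ps,ps[1:])]
    print("joint: step",max(st),"deg",max(an),"speed",np.max(np.abs(np.array(q1)-q0)/n/VL)); print(np.round(ps,3)[::3].tolist())
    return rows_from_poses(ps,Rs,grip)
DM=np.array([.5215,.187,.1643]);GR=np.array([.5385,-.2206,.1663])
E
python3 - <<'E'
from plan import *
from cell import state
s=state();q0=np.array(s['qpos']);print(pos(q0,K)-s['eef_pos'],q0.round(3))
Rp=Rgoal(-4.5,0)
W1=gp2tcp(DM,Rp)-.13*Rp[:,1]
q1,c=ik(W1,Rp,K,[.4,0,2,-.5,.5,.9]);print("W1",W1,q1.round(2),c)
# mid: retracted
qm=(q0+q1)/2
for via in([.36,-.1,.37],[.38,.0,.40]):
    Rm=Slerp([0,1],Ro.from_matrix([s['orientation'],Rp]))([.55]).as_matrix()[0]
    qm,c=ik(np.array(via),Rm,K,(q0+q1)/2);print(via,qm.round(2),c,Rm[:,1].round(2))
rows,p,Rc=joint(q0,qm,16,9.4);show(rows)
rows,p,Rc=joint(qm,q1,14,9.4);show(rows)
E
```

```text
[-3.16996648e-07  4.13105467e-06  3.47539048e-05] [-1.35   0.165  1.281 -0.017  1.578  0.138]
W1 [0.45345481 0.19235527 0.26177909] [ 0.53 -0.15  1.98 -0.45  0.84  0.83] 1.3319972236625172e-30
[0.36, -0.1, 0.37] [-0.43 -0.35  1.74 -0.03  1.34  0.3 ] 3.5552666773388374e-31 [ 0.34 -0.19 -0.92]
[0.38, 0.0, 0.4] [ 0.02 -0.29  1.64 -0.2   1.44  0.75] 2.3312738872230975e-19 [ 0.34 -0.19 -0.92]
joint: step 47.95718563345085 deg 3.119931834066996 speed 0.5731292461653068
[[0.187, -0.548, 0.349], [0.292, -0.457, 0.366], [0.364, -0.349, 0.38], [0.403, -0.236, 0.39], [0.41, -0.127, 0.396], [0.391, -0.029, 0.4]]
[[[-4.06,-0.89,-2.4],[0.9,-2.7,0.1],9.4],[[-3.86,-0.93,-2.49],[1,-2.7,0.2],9.4],[[-3.66,-0.95,-2.57],[1,-2.7,0.4],9.4],[[-3.47,-0.97,-2.63],[1,-2.6,0.4],9.4],[[-3.27,-1,-2.7],[1.1,-2.7,0.6],9.4],[[-3.07,-1.01,-2.73],[1,-2.6,0.7],9.4],[[-2.88,-1.03,-2.77],[1,-2.6,0.9],9.4],[[-2.69,-1.03,-2.79],[1,-2.6,0.9],9.4],[[-2.5,-1.03,-2.81],[1,-2.6,1.1],9.4],[[-2.31,-1.04,-2.8],[1,-2.6,1.2],9.4],[[-2.15,-1.03,-2.79],[1,-2.5,1.3],9.4],[[-1.96,-1.03,-2.78],[0.8,-2.5,1.5],9.4],[[-1.8,-1.02,-2.75],[0.9
[... 181 characters left out ...]
17723906185 speed 0.24033663461162852
[[0.38, -0.0, 0.4], [0.41, 0.026, 0.37], [0.433, 0.061, 0.34], [0.45, 0.105, 0.311], [0.456, 0.155, 0.282]]
[[[-1.17,1.13,-0.16],[0.9,-2.1,0.4],9.4],[[-1.21,1.1,-0.24],[0.8,-2.2,0.6],9.4],[[-1.25,1.07,-0.3],[0.9,-2.2,0.6],9.4],[[-1.31,1.03,-0.36],[0.9,-2.3,0.6],9.4],[[-1.35,0.98,-0.43],[0.8,-2.3,0.8],9.4],[[-1.4,0.94,-0.48],[0.9,-2.4,0.8],9.4],[[-1.45,0.9,-0.55],[0.8,-2.4,0.9],9.4],[[-1.5,0.86,-0.61],[0.8,-2.5,1],9.4],[[-1.55,0.81,-0.66],[0.8,-2.5,1.1],9.4],[[-1.61,0.76,-0.72],[0.8,-2.5,1.1],9.4],[[-1.66,0.72,-0.77],[0.7,-2.6,1.3],9.4],[[-1.72,0.67,-0.83],[0.7,-2.6,1.3],9.4],[[-1.77,0.63,-0.87],[0.7,-2.7,1.4],9.4],[[-1.83,0.58,-0.92],[0.6,-2.6,1.5],9.4]]
```

```bash
python3 -m handwheel '[[[-3.3,-0.7,-1.9],[0.7,-2.2,0.1],9.4],[[-3.2,-0.7,-2],[0.8,-2.2,0.2],9.4],[[-3,-0.8,-2],[0.8,-2.2,0.3],9.4],[[-2.9,-0.8,-2.1],[0.8,-2.1,0.3],9.4],[[-2.7,-0.8,-2.1],[0.8,-2.1,0.4],9.4],[[-2.6,-0.8,-2.2],[0.8,-2.1,0.5],9.4],[[-2.5,-0.8,-2.2],[0.8,-2.1,0.6],9.4],[[-2.4,-0.8,-2.2],[0.8,-2.1,0.6],9.4],[[-2.2,-0.8,-2.2],[0.8,-2.1,0.7],9.4],[[-2.1,-0.8,-2.2],[0.8,-2.1,0.8],9.4],[[-2,-0.8,-2.2],[0.8,-2.1,0.8],9.4],[[-1.9,-0.8,-2.2],[0.8,-2.1,0.9],9.4],[[-1.8,-0.8,-2.2],[0.8,-2,1],9.4],[[-1.7,-0.8,-2.2],[0.7,-2,1.1],9.4],[[-1.6,-0.8,-2.2],[0.7,-2,1.2],9.4],[[-1.4,-0.8,-2.2],[0.6,-2,1.3],9.4],[[-1.3,-0.8,-2.2],[0.6,-2,1.4],9.4],[[-1.2,-0.8,-2.1],[0.6,-1.9,1.4],9.4],[[-1.1,-0.8,-2.1],[0.5,-1.9,1.5],9.4],[[-1,-0.8,-2],[0.5,-1.9,1.5],9.4]]'
python3 - <<'E'
from plan import *
from cell import state
s=state();q0=np.array(s['qpos']);print(pos(q0,K)-s['eef_pos'],q0.round(3),s['time_s'])
Rp=Rgoal(-4.5,0)
W1=gp2tcp(DM,Rp)-.13*Rp[:,1]
q1,c=ik(W1,Rp,K,[.4,0,2,-.5,.5,.9])
rows,p,Rc=joint(q0,q1,16,9.4);show(rows)
E
```

```text
time_s: 2.1
eef_pos: [0.3724, 0.0041, 0.4012]
orientation: [[-0.642, 0.348, 0.683], [-0.76, -0.179, -0.624], [-0.095, -0.92, 0.38]]
contact_force: [0.7, 0.7, -1.2]
grip_width: 0.999
[-1.21838798e-05  6.25576884e-06  3.22089806e-05] [ 0.029 -0.306  1.65  -0.192  1.444  0.74 ] 2.1
joint: step 18.673308578799237 deg 2.7186174979605076 speed 0.20837689803693832
[[0.372, 0.004, 0.401], [0.4, 0.025, 0.375], [0.423, 0.053, 0.349], [0.441, 0.088, 0.323], [0.452, 0.129, 0.297], [0.455, 0.176, 0.271]]
[[[-1,1.03,-0.07],[0.8,-1.8,0.3],9.4],[[-1.04,1,-0.12],[0.7,-1.8,0.4],9.4],[[-1.08,0.98,-0.18],[0.8,-1.9,0.5],9.4],[[-1.11,0.95,-0.24],[0.7,-2,0.5],9.4],[[-1.14,0.92,-0.28],[0.8,-1.9,0.6],9.4],[[-1.19,0.89,-0.33],[0.7,-2.1,0.6],9.4],[[-1.23,0.86,-0.39],[0.8,-2,0.7],9.4],[[-1.26,0.83,-0.43],[0.7,-2.1,0.8],9.4],[[-1.31,0.79,-0.48],[0.7,-2.2,0.8],9.4],[[-1.35,0.75,-0.52],[0.7,-2.1,0.9],9.4],[[-1.39,0.73,-0.57],[0.7,-2.2,0.9],9.4],[[-1.43,0.68,-0.61],[0.6,-2.3,1.1],9.4],[[-1.48,0.65,-0.65],[0.7,-2.2,1],9.4],[[-1.52,0.62,-0.7],[0.6,-2.3,1.2],9.4],[[-1.57,0.58,-0.74],[0.6,-2.3,1.2],9.4],[[-1.61,0.54,-0.77],[0.5,-2.3,1.3],9.4]]
```

```bash
python3 -m handwheel '[[[-1,1,-0.1],[0.8,-1.8,0.3],9.4],[[-1,1,-0.1],[0.7,-1.8,0.4],9.4],[[-1.1,1,-0.2],[0.8,-1.9,0.5],9.4],[[-1.1,1,-0.2],[0.7,-2,0.5],9.4],[[-1.1,0.9,-0.3],[0.8,-1.9,0.6],9.4],[[-1.2,0.9,-0.3],[0.7,-2.1,0.6],9.4],[[-1.2,0.9,-0.4],[0.8,-2,0.7],9.4],[[-1.3,0.8,-0.4],[0.7,-2.1,0.8],9.4],[[-1.3,0.8,-0.5],[0.7,-2.2,0.8],9.4],[[-1.4,0.8,-0.5],[0.7,-2.1,0.9],9.4],[[-1.4,0.7,-0.6],[0.7,-2.2,0.9],9.4],[[-1.4,0.7,-0.6],[0.6,-2.3,1.1],9.4],[[-1.5,0.6,-0.7],[0.7,-2.2,1],9.4],[[-1.5,0.6,-0.7],[0.6,-2.3,1.2],9.4],[[-1.6,0.6,-0.7],[0.6,-2.3,1.2],9.4],[[-1.6,0.5,-0.8],[0.5,-2.3,1.3],9.4],[[0,0,0],[0,0,0],9.4],[[0,0,0],[0,0,0],9.4]]'
python3 - <<'E'
from plan import *
from cell import *
from cell import state
import cv2
s=state();q0=np.array(s['qpos']);print(q0.round(3),s['time_s'],s['eef_pos'])
Rp=Rgoal(-4.5,0);R0=np.array(s['orientation'])
W1=gp2tcp(DM,Rp)-.13*Rp[:,1]
print("err tool axes cm",(R0.T@(W1-s['eef_pos'])*100).round(2),"rot",np.degrees(Ro.from_matrix(R0.T@Rp).as_rotvec()).round(2))
for n in("scene","top"):
    f=grab_frame(n);np.savez(f"{n}1.npz",**f);im=f["image"][150:290,260:440] if n=="scene" else f["image"][130:290,150:330]
    cv2.imwrite(f"pics/{n}1.png",cv2.resize(im[...,::-1],None,fx=4,fy=3.5,interpolation=cv2.INTER_CUBIC))
E
```

```text
time_s: 3.6
eef_pos: [0.4536, 0.1905, 0.2611]
orientation: [[-0.081, 0.57, 0.818], [-0.997, -0.048, -0.066], [0.002, -0.82, 0.572]]
contact_force: [-0.3, 0.3, 0.2]
grip_width: 0.999
[ 0.526 -0.148  1.98  -0.455  0.844  0.832] 3.6 [0.45358018 0.19051497 0.26114911]
err tool axes cm [-0.18 -0.07  0.01] rot [ 0.1  -0.07  0.19]
```

View pics/scene1.png

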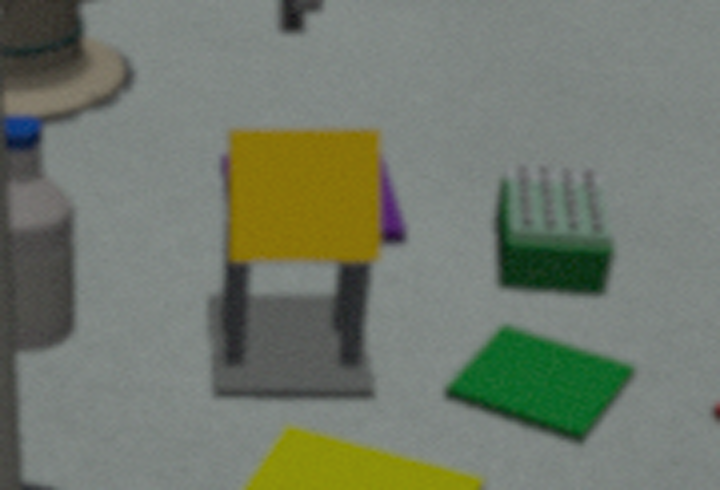

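View pics/top1.png

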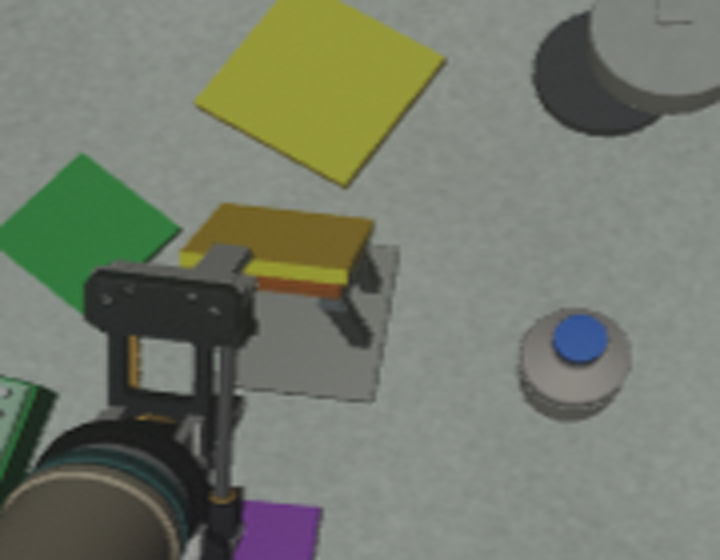

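```bash
python3 - <<'E'
from h import *
from kin import Rgoal
from cell import state
s=state();R=np.array(s['orientation']);p=s['eef_pos']
for n in("scene","top"):
    f=load(n,1);P=cloud(f).reshape(-1,3);L=(P-p)@R
    k=(L[:,1]>-.06)&(L[:,1]<.02)&(np.abs(L[:,0])<.03)&(np.abs(L[:,2])<.07)&(P[:,2]>.22)
    if k.sum():print(n,k.sum(),L[k].min(0).round(4),L[k].max(0).round(4),np.median(L[k],0).round(4))
E
```

```text
scene 227 [-0.0105 -0.0597 -0.0563] [ 0.0083 -0.0128  0.0629] [ 0.0007 -0.0324  0.0546]
top 106 [-0.0085 -0.0599 -0.0586] [ 0.0104 -0.0135  0.0596] [ 0.0052 -0.0368  0.0579]
```

```bash
python3 - <<'E'
from h import *
from cell import state
s=state();R=np.array(s['orientation']);p=s['eef_pos']
f=load("scene",1);im=f["image"].copy()
P=cloud(f)
for loc in([0,0.008,.047],[0,.008,-.047],[0,0,0],[0,-.011,.0595]):
    u,v=proj(f,p+R@np.array(loc)); print(loc,u,v, (R.T@(P[int(round(v)),int(round(u))]-p)).round(3)); cv2.circle(im,(int(round(u)),int(round(v))),1,(255,0,0),-1)
cv2.imwrite("pics/scene1b.png",cv2.resize(im[90:230,260:420,::-1],None,fx=5,fy=4.2,interpolation=cv2.INTER_NEAREST))
E
```

```text
[0, 0.008, 0.047] 335.7654477093954 161.4137703278444 [-0.064 -0.089 -0.583]
[0, 0.008, -0.047] 332.35808451828996 166.49151300563102 [-0.045 -0.064 -0.551]
[0, 0, 0] 334.0035387197886 161.08717254815153 [-0.056 -0.089 -0.583]
[0, -0.011, 0.0595] 336.2933986312821 153.22931990481345 [-0.    -0.013  0.049]
```

View pics/scene1b.png

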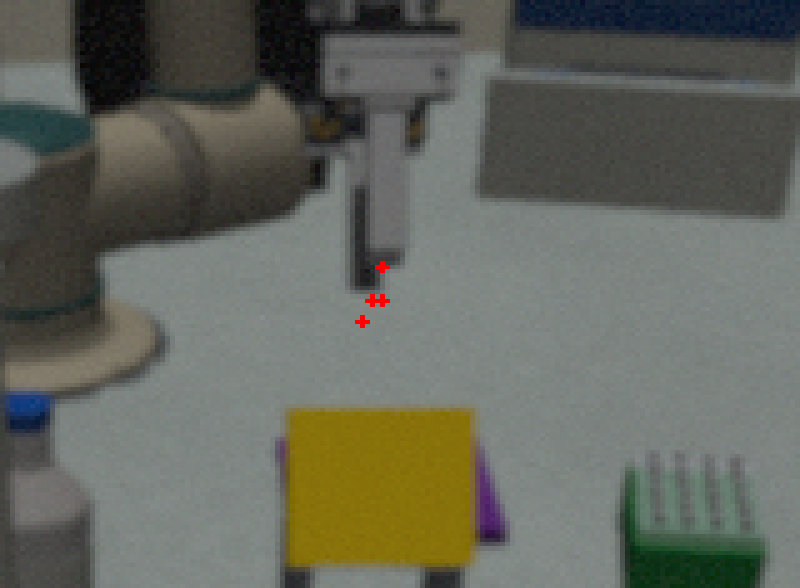

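```bash
python3 -m handwheel '[[[-0.2,1,0],[0,0,0.2],9.4],[[0,1.2,0],[0,0,0],9.4],[[0,1.2,0],[0,0,0],9.4],[[0,1.2,0],[0,0,0],9.4],[[0,1.2,0],[0,0,0],9.4],[[0,1.2,0],[0,0,0],9.4],[[0,1.2,0],[0,0,0],9.4],[[0,1.2,0],[0,0,0],9.4],[[0,1.2,0],[0,0,0],9.4],[[0,1.2,0],[0,0,0],9.4],[[0,1.2,0],[0,0,0],9.4],[[0,0,0],[0,0,0],9.4],[[0,0,0],[0,0,0],9.4]]'
cat > err.py <<'E'
import sys
from plan import *
from cell import *
import cv2
def err(target,Rg):
    s=state();R0=np.array(s['orientation'])
    print("t",s['time_s'],"q",s['qpos'].round(2),"F",s['contact_force'].round(1),"grip",round(s['grip_width'],3))
    print("to go, tool cm",(R0.T@(target-s['eef_pos'])*100).round(2),"rot deg",np.degrees(Ro.from_matrix(R0.T@Rg).as_rotvec()).round(2))
def snap(tag,sb,tb,fs=4,ft=4):
    for n,b,k in(("scene",sb,fs),("top",tb,ft)):
        f=grab_frame(n);np.savez(f"{n}{tag}.npz",**f);im=f["image"][b[1]:b[3],b[0]:b[2],::-1]
        cv2.imwrite(f"pics/{n}{tag}.png",cv2.resize(im,None,fx=k,fy=k,interpolation=cv2.INTER_CUBIC))
E
python3 - <<'E'
from err import *
Rp=Rgoal(-4.5,0);err(gp2tcp(DM,Rp),Rp)
snap(2,(260,120,440,270),(150,130,330,270))
E
```

```text
time_s: 4.78
eef_pos: [0.5294, 0.1862, 0.1557]
orientation: [[-0.081, 0.572, 0.816], [-0.997, -0.045, -0.068], [-0.002, -0.819, 0.574]]
contact_force: [-0.4, 0.4, 0.8]
grip_width: 1.001
t 4.7833 q [ 0.41  0.05  2.09 -0.57  0.52  0.93] F [-0.4  0.4  0.8] grip 1.001
to go, tool cm [-0.02 -0.05 -0.16] rot deg [ 0.   -0.2   0.01]
```

View pics/scene2.png

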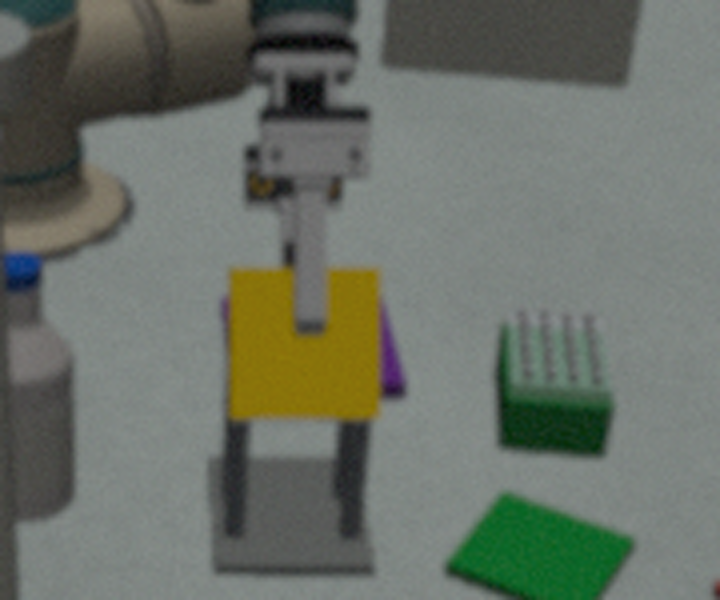

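View pics/top2.png

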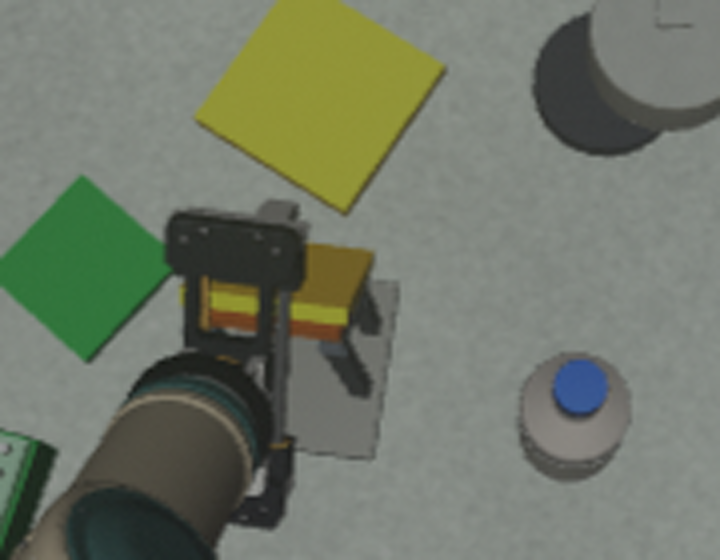

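```bash
python3 -m handwheel '[[[0,0,-0.15],[0,-0.2,0],9.4],[[0,0,0],[0,0,0],5],[[0,0,0],[0,0,0],4],[[0,0,0],[0,0,0],3.5],[[0,0,0],[0,0,0],3],[[0,0,0],[0,0,0],2.5],[[0,0,0],[0,0,0],0],[[0,0,0],[0,0,0],0],[[0,0,0],[0,0,0],0],[[0,0,0],[0,0,0],0],[[0,0,0],[0,0,0],0],[[0,0,0],[0,0,0],0]]'
python3 - <<'E'
from err import *
Rp=Rgoal(-4.5,0);err(gp2tcp(DM,Rp),Rp)
snap(3,(260,120,440,270),(150,130,330,270))
E
```

```text
time_s: 5.88
eef_pos: [0.5279, 0.1872, 0.1548]
orientation: [[-0.076, 0.572, 0.816], [-0.997, -0.044, -0.063], [-0.0, -0.819, 0.574]]
contact_force: [11.7, -3.8, 3.2]
grip_width: 0.256
t 5.8833 q [ 0.41  0.05  2.09 -0.58  0.51  0.93] F [11.7 -3.8  3.2] grip 0.256
to go, tool cm [ 0.07 -0.04  0.03] rot deg [-0.03  0.09 -0.08]
```

View pics/scene3.png

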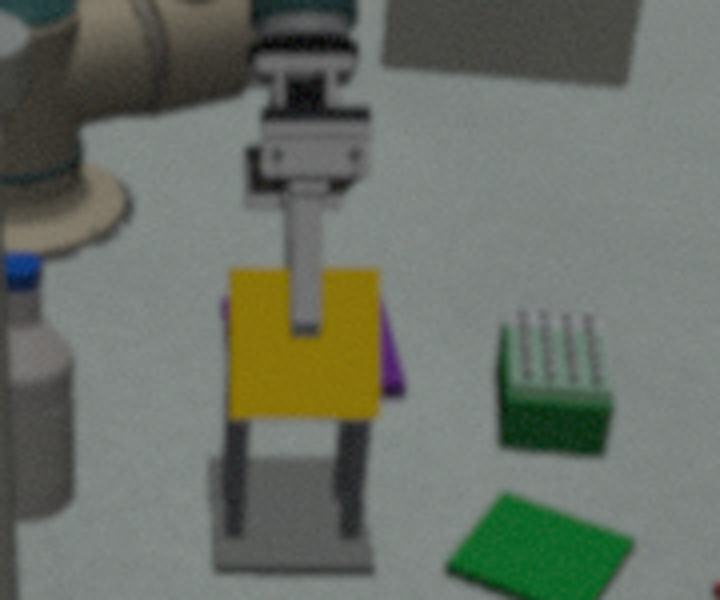

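Pinched at 24 mm, as expected, but the tips end about 6 mm short of the dish centre. I'll re-open and go 1.8 cm deeper for a more central hold.

```bash
python3 -m handwheel '[[[0,0,0],[0,0,0],4],[[0,0,0],[0,0,0],4.5],[[0,0,0],[0,0,0],5],[[0,0.6,0],[0,0,0],5],[[0,0.6,0],[0,0,0],5],[[0,0.6,0],[0,0,0],5],[[0,0,0.05],[0,0,0],5],[[0,0,0],[0,0,0],4],[[0,0,0],[0,0,0],3.3],[[0,0,0],[0,0,0],2.8],[[0,0,0],[0,0,0],2.5],[[0,0,0],[0,0,0],0],[[0,0,0],[0,0,0],0],[[0,0,0],[0,0,0],0],[[0,0,0],[0,0,0],0],[[0,0,0],[0,0,0],0]]'
python3 - <<'E'
from err import *
Rp=Rgoal(-4.5,0);err(gp2tcp(DM,Rp),Rp)
snap(4,(260,120,440,270),(150,130,330,270))
E
```

```text
time_s: 7.32
eef_pos: [0.5386, 0.1865, 0.1406]
orientation: [[-0.077, 0.573, 0.816], [-0.997, -0.043, -0.063], [-0.001, -0.819, 0.574]]
contact_force: [1.3, -0.1, 1.4]
grip_width: 0.248
t 7.3167 q [ 0.4   0.09  2.1  -0.61  0.47  0.96] F [ 1.3 -0.1  1.4] grip 0.248
to go, tool cm [ 0.08 -1.82 -0.04] rot deg [-0.05  0.07 -0.09]
```

View pics/scene4.png

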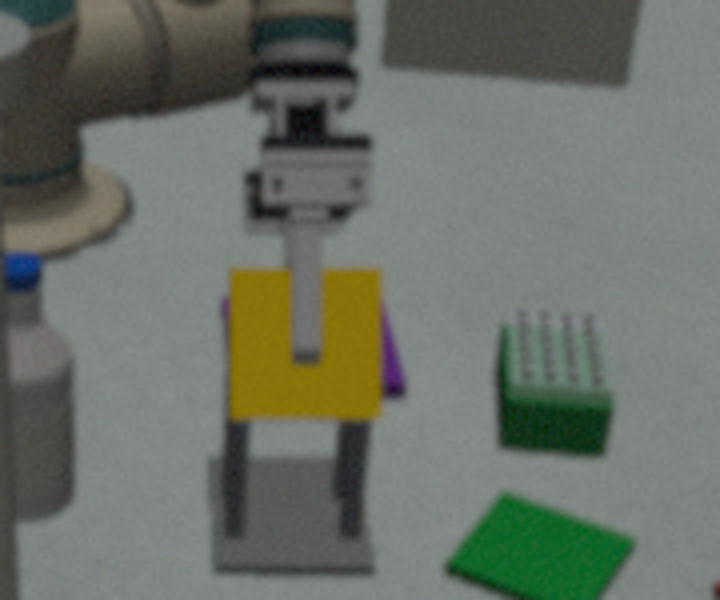

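View pics/top4.png

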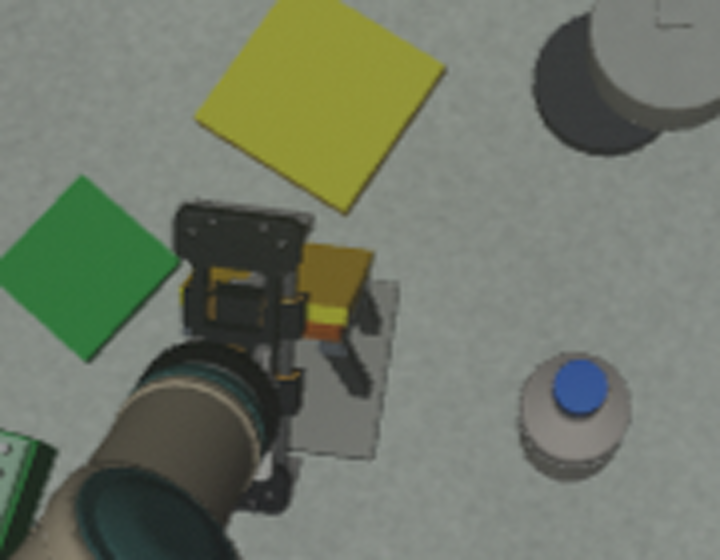

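```bash
python3 -m handwheel '[[[0,-0.3,0.25],[0,0,0],0],[[0,-0.5,0.35],[0,0,0],0],[[0,-0.8,0.56],[0,0,0],0],[[0,-1,0.7],[0,0,0],0],[[0,-1,0.7],[0,0,0],0],[[0,-1,0.7],[0,0,0],0],[[0,-1,0.7],[0,0,0],0],[[0,-1,0.7],[0,0,0],0],[[0,-1,0.7],[0,0,0],0],[[0,-0.8,0.56],[0,0,0],0],[[0,-0.4,0.28],[0,0,0],0],[[0,0,0],[0,0,0],0]]'
python3 - <<'E'
from err import *
Rp=Rgoal(-4.5,0);err(gp2tcp(DM,Rp),Rp)
snap(5,(260,100,440,250),(150,130,330,270))
from h import *
f=load("scene",5);P=cloud(f);H=hsv(f)
Q=P[cv2.inRange(H,(18,120,60),(34,255,255))>0];Q=Q[~np.isnan(Q).any(1)];Q=Q[(Q[:,2]>.12)&(Q[:,0]>.4)&(Q[:,1]<.4)]
s=state();L=(Q-s['eef_pos'])@np.array(s['orientation']);L=L[np.abs(L[:,2])<.03]
print(len(L),np.median(L,0),cv2.minAreaRect((L[:,:2]*1000).astype(np.float32)))
E
```

```text
time_s: 8.42
eef_pos: [0.539, 0.1865, 0.2492]
orientation: [[-0.077, 0.573, 0.816], [-0.997, -0.043, -0.063], [-0.001, -0.818, 0.575]]
contact_force: [-0.0, -0.7, -2.0]
grip_width: 0.244
t 8.4167 q [ 0.4  -0.03  1.91 -0.4   0.74  0.7 ] F [-0.  -0.7 -2. ] grip 0.244
to go, tool cm [ 0.1   7.04 -6.31] rot deg [-0.09  0.04 -0.12]
1317 [-0.00287143 -0.02440312  0.01375708] ((-2.186065673828125, -50.088462829589844), (141.2654571533203, 98.01945495605469), 89.69566345214844)
```

View pics/scene5.png

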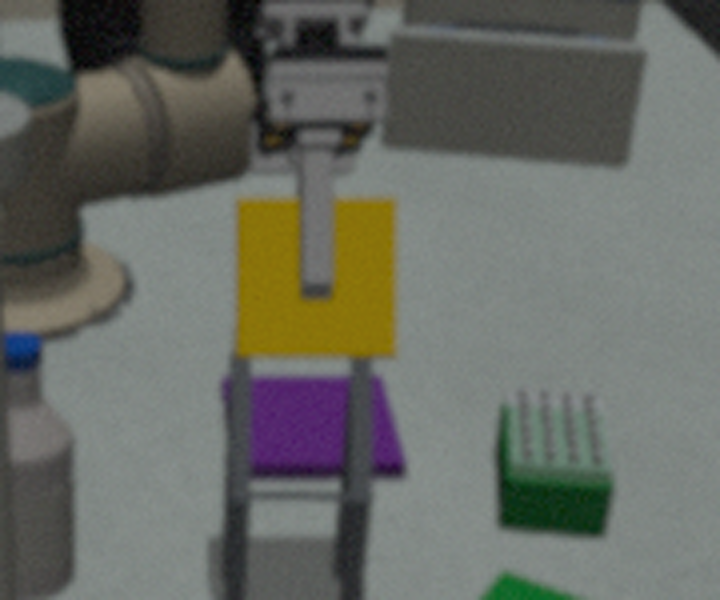

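```bash
cat > carry.py <<'E'
from plan import *
dc=np.array([-.0005,-.029,0.])
Rpl=Rgoal(15,1)
def tgt(dz=0): return GR+[0,0,dz]-Rpl@dc
E
python3 - <<'E'
from carry import *
from cell import state
s=state();q0=np.array(s['qpos'])
qh,c=ik(tgt(.1),Rpl,K,[-.88,.1,1.9,.7,.9,1.56]);print("hover",tgt(.1).round(3),qh.round(2),c)
qmid=(q0+qh)/2;Rm=Rt(qmid)
qm,c=ik(np.array([.37,0.,.36]),Rm,K,qmid);print("via",qm.round(2),c,Rm[:,1].round(2),"mid pos",pos(qmid,K).round(3))
for a,b,n in((q0,qm,20),(qm,qh,20)):
    t=np.linspace(0,1,11)
    for x in t:
        q=a+(b-a)*x;p=pos(q,K);R=Rt(q);d=p+R@dc
        cor=np.array([d+R@np.array([i*.05,j*.05,k*.0115]) for i in(-1,1) for j in(-1,1) for k in(-1,1)])
        bod=np.array([p+R@np.array([i*.04,-.09-j*.1,k*.09]) for i in(-1,1) for j in(0,1) for k in(-1,1)])
        al=np.r_[cor,bod]
        print(x.round(1),"dish",d.round(3),"lidz",(R[2,2]).round(2),"min z",cor[:,2].min().round(3),"bodyminz",bod[:,2].min().round(3),"bbox x max",al[:,0].max().round(3),"y",al[:,1].min().round(2),al[:,1].max().round(2))
    rows,p,Rc=joint(a,b,n,0);show(rows)
E
```

```text
hover [ 0.554 -0.216  0.243] [-0.86  0.07  1.82  0.64  1.05  1.75] 1.3195992941158492e-21
via [-0.34 -0.35  1.76  0.13  1.38  1.18] 2.940327026208992e-31 [ 0.36  0.01 -0.93] mid pos [ 0.546 -0.018  0.2  ]
0.0 dish [0.522 0.188 0.271] lidz 0.57 min z 0.223 bodyminz 0.269 bbox x max 0.563 y 0.14 0.24
0.1 dish [0.514 0.15  0.282] lidz 0.54 min z 0.231 bodyminz 0.282 bbox x max 0.563 y 0.09 0.22
0.2 dish [0.503 0.115 0.293] lidz 0.51 min z 0.238 bodyminz 0.294 bbox x max 0.556 y 0.05 0.2
0.3 dish [0.488 0.086 0.303] lidz 0.46 min z 0.246 bodyminz 0.308 bbox x max 0.545 y 0.01 0.18
0.4 dish [0.472 0.061 0.314] lidz 0.41 min z 0.254 bodyminz 0.322 bbox x max 0.532 y -0.02 0.17
0.5 dish [0.454 0.04  0.325] lidz 0.35 min z 0.263 bodyminz 0.338 bbox x max 0.517 y -0.05 0.15
0.6 dish [0.435 0.024 0.336] lidz 0.29 min z 0.273 bodyminz 0.354 bbox x max 0.5 y -0.07 0.14
0.7 dish [0.416 0.012 0.348] lidz 0.22 min z 0.284 bodyminz 0.371 bbox x max 0.481 y -0.08 0.12
0.8 dish [0.397 0.005 0.361] lidz 0.15 min z 0.295 bodyminz 0.39 bbox x max 0.463 y -0.09 0.11
0.9 dish [0.378 0.    0.374] lidz 0.08 
[... 2519 characters left out ...]
,0],[[-0.92,0.94,0.48],[-0.9,3.6,0.2],0],[[-0.94,0.93,0.51],[-0.8,3.6,0.2],0],[[-0.96,0.92,0.54],[-0.9,3.7,0.1],0],[[-0.99,0.89,0.56],[-0.8,3.7,0.2],0],[[-1.01,0.88,0.59],[-0.8,3.8,0.3],0],[[-1.05,0.86,0.61],[-0.9,3.8,0.2],0],[[-1.09,0.84,0.63],[-0.8,3.9,0.3],0],[[-1.13,0.82,0.64],[-0.8,3.9,0.3],0],[[-1.17,0.79,0.66],[-0.7,4,0.3],0],[[-1.22,0.77,0.66],[-0.8,4,0.3],0],[[-1.27,0.74,0.67],[-0.8,4,0.3],0],[[-1.33,0.71,0.68],[-0.8,4.1,0.4],0],[[-1.38,0.69,0.67],[-0.7,4.1,0.4],0],[[-1.44,0.66,0.66],[-0.8,4.1,0.4],0],[[-1.5,0.63,0.65],[-0.8,4.2,0.5],0],[[-1.56,0.61,0.63],[-0.7,4.2,0.5],0],[[-1.62,0.58,0.61],[-0.8,4.3,0.4],0],[[-1.68,0.55,0.58],[-0.8,4.2,0.6],0],[[-1.75,0.52,0.55],[-0.8,4.3,0.5],0]]
```

```bash
python3 -m handwheel '[[[2,-0.6,0.1],[-0.8,4.6,-1.1],0],[[1.9,-0.6,0.2],[-0.9,4.5,-0.9],0],[[1.8,-0.6,0.2],[-0.8,4.5,-1],0],[[1.7,-0.6,0.2],[-0.8,4.4,-0.8],0],[[1.7,-0.7,0.3],[-0.7,4.4,-0.8],0],[[1.6,-0.7,0.3],[-0.8,4.4,-0.7],0],[[1.5,-0.7,0.3],[-0.8,4.4,-0.6],0],[[1.4,-0.7,0.3],[-0.7,4.2,-0.6],0],[[1.3,-0.8,0.3],[-0.8,4.3,-0.5],0],[[1.2,-0.8,0.3],[-0.7,4.2,-0.4],0],[[1.1,-0.8,0.3],[-0.8,4.1,-0.4],0],[[1,-0.8,0.2],[-0.8,4.1,-0.3],0],[[0.9,-0.9,0.2],[-0.7,4,-0.3],0],[[0.9,-0.9,0.2],[-0.8,3.9,-0.1],0],[[0.8,-0.9,0.1],[-0.8,3.9,-0.2],0],[[0.8,-0.9,0.1],[-0.8,3.8,-0.1],0],[[0.7,-0.9,0],[-0.8,3.7,0],0],[[0.6,-1,0],[-0.8,3.6,0],0],[[0.6,-1,-0.1],[-0.8,3.6,0.1],0],[[0.6,-1,-0.1],[-0.8,3.4,0.1],0]]'
python3 - <<'E'
from err import *
from carry import *
s=state();q0=np.array(s['qpos']);print(q0.round(2))
snap(6,(170,60,370,230),(150,100,420,310),4,2.7)
qh,c=ik(tgt(.1),Rpl,K,[-.88,.1,1.9,.7,.9,1.56])
rows,p,Rc=joint(q0,qh,20,0);show(rows)
E
```

```text
time_s: 10.18
eef_pos: [0.3682, 0.0002, 0.361]
orientation: [[-0.93, 0.363, 0.053], [-0.053, 0.011, -0.999], [-0.363, -0.932, 0.009]]
contact_force: [0.7, -0.6, -1.7]
grip_width: 0.244
[-0.34 -0.35  1.76  0.13  1.39  1.18]
joint: step 19.10119045975082 deg 4.398641193241367 speed 0.17311502135839185
[[0.368, 0.0, 0.361], [0.405, -0.014, 0.344], [0.44, -0.034, 0.328], [0.472, -0.061, 0.311], [0.501, -0.095, 0.293], [0.526, -0.135, 0.275], [0.545, -0.182, 0.256]]
[[[-0.92,0.96,0.45],[-0.9,3.5,0.1],0],[[-0.94,0.95,0.48],[-0.9,3.6,0.2],0],[[-0.95,0.93,0.51],[-0.8,3.6,0.2],0],[[-0.97,0.93,0.53],[-0.9,3.7,0.2],0],[[-1,0.9,0.56],[-0.8,3.7,0.2],0],[[-1.02,0.89,0.59],[-0.8,3.8,0.2],0],[[-1.06,0.86,0.6],[-0.9,3.8,0.2],0],[[-1.1,0.85,0.63],[-0.8,3.8,0.3],0],[[-1.13,0.82,0.64],[-0.7,3.9,0.3],0],[[-1.18,0.8,0.65],[-0.8,4,0.3],0],[[-1.23,0.78,0.67],[-0.8,4,0.3],0],[[-1.28,0.75,0.66],[-0.8,4,0.3],0],[[-1.33,0.72,0.68],[-0.8,4.1,0.4],0],[[-1.38,0.7,0.67],[-0.7,4.1,0.4],0],[[-1.45,0.66,0.66],[-0.8,4.1,0.4],0],[[-1.5,0.65,0.65],[-0.8,4.2,0.5],0],[[-1.56,0.61,0.63],[-0.7,4.2,0.5],0],[[-1.63,0.59,0.61],[-0.8,4.2,0.5],0],[[-1.68,0.56,0.58],[-0.8,4.3,0.5],0],[[-1.75,0.53,0.55],[-0.8,4.3,0.5],0]]
```

View pics/scene6.png

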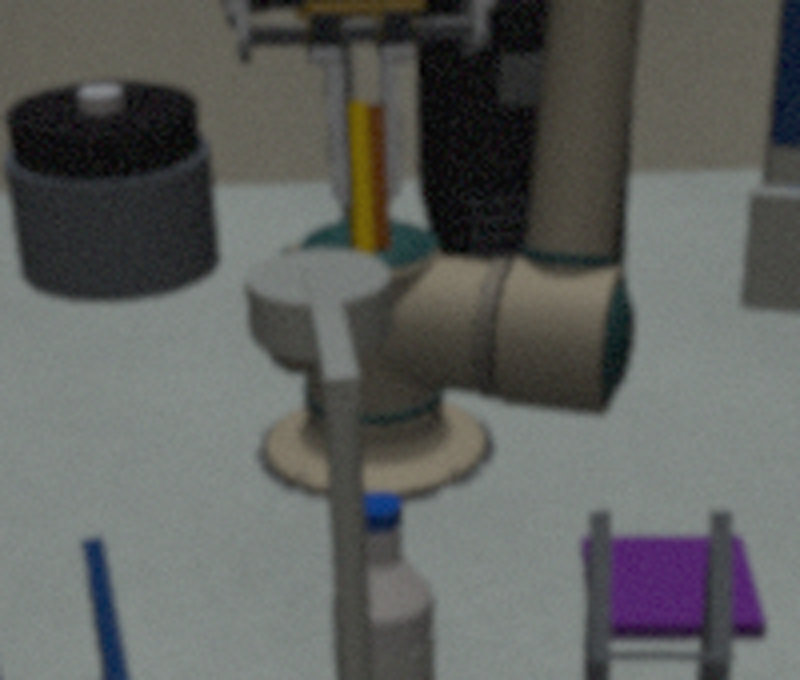

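View pics/top6.png

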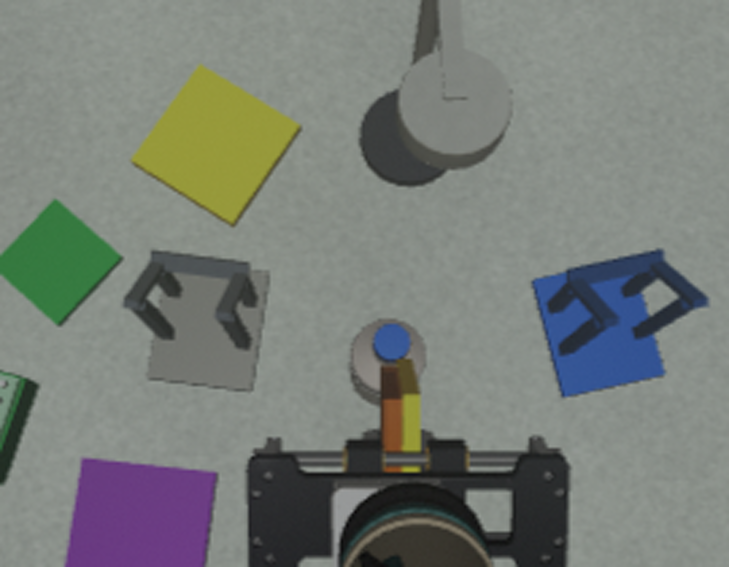

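Halfway through the turn: scene crop (365,180) shows the yellow lid and amber base edge-on, closed between the fingers, clear of the lamp head (315,300). On with the second leg.

```bash
python3 -m handwheel '[[[-0.9,1,0.4],[-0.9,3.5,0.1],0],[[-0.9,1,0.5],[-0.9,3.6,0.2],0],[[-1,0.9,0.5],[-0.8,3.6,0.2],0],[[-1,0.9,0.5],[-0.9,3.7,0.2],0],[[-1,0.9,0.6],[-0.8,3.7,0.2],0],[[-1,0.9,0.6],[-0.8,3.8,0.2],0],[[-1.1,0.9,0.6],[-0.9,3.8,0.2],0],[[-1.1,0.8,0.6],[-0.8,3.8,0.3],0],[[-1.1,0.8,0.6],[-0.7,3.9,0.3],0],[[-1.2,0.8,0.7],[-0.8,4,0.3],0],[[-1.2,0.8,0.7],[-0.8,4,0.3],0],[[-1.3,0.8,0.7],[-0.8,4,0.3],0],[[-1.3,0.7,0.7],[-0.8,4.1,0.4],0],[[-1.4,0.7,0.7],[-0.7,4.1,0.4],0],[[-1.4,0.7,0.7],[-0.8,4.1,0.4],0],[[-1.5,0.6,0.6],[-0.8,4.2,0.5],0],[[-1.6,0.6,0.6],[-0.7,4.2,0.5],0],[[-1.6,0.6,0.6],[-0.8,4.2,0.5],0],[[-1.7,0.6,0.6],[-0.8,4.3,0.5],0],[[-1.7,0.5,0.5],[-0.8,4.3,0.5],0]]'
python3 -m handwheel '[[[0,0,0],[0,0,0],0],[[0,0,0],[0,0,0],0]]' >/dev/null
python3 - <<'E'
from err import *
from carry import *
err(tgt(.1),Rpl)
snap(7,(120,120,320,290),(300,140,480,300),4,4)
from h import *
s=state();R=np.array(s['orientation']);p=s['eef_pos']
print("tilt", np.degrees(np.arccos(R[2,2])),"expected dish centre",(p+R@dc).round(4))
for n in("scene","top"):
    f=load(n,7);P=cloud(f);H=hsv(f)
    M=(P[...,2]>.17)&(np.linalg.norm(P-(p+R@dc),axis=-1)<.09)&(H[...,1]>120)&((H[...,0]<35))
    Q=P[M];L=(Q-p)@R-dc
    a=L[H[M][:,0]<17];b=L[H[M][:,0]>=17]
    for nm,x in(("amber",a),("yellow",b)):
        if len(x)>20: print(n,nm,len(x),np.percentile(x,[3,50,97],axis=0).round(4).tolist())
E
```

```text
time_s: 11.95
eef_pos: [0.5561, -0.2155, 0.2411]
orientation: [[-0.26, 0.554, -0.791], [0.966, 0.149, -0.213], [0.0, -0.819, -0.574]]
contact_force: [0.1, 0.2, -1.0]
grip_width: 0.245
t 12.1167 q [-0.85  0.07  1.82  0.64  1.05  1.75] F [ 0.4  0.7 -0.9] grip 0.245
to go, tool cm [-0.07 -0.18  0.05] rot deg [-0.04  0.19  0.14]
tilt 125.05850887930143 expected dish centre [ 0.54   -0.2189  0.2667]
scene amber 1065 [[-0.0403, -0.0413, -0.0141], [-0.0015, 0.0055, -0.0107], [0.0423, 0.0417, -0.0071]]
scene yellow 254 [[-0.047, -0.0403, -0.0131], [-0.0105, 0.0422, -0.0086], [0.0476, 0.0503, 0.0113]]
top amber 302 [[0.0107, -0.0483, -0.0113], [0.0287, -0.018, -0.01], [0.045, 0.0356, -0.001]]
top yellow 117 [[0.0201, -0.0504, 0.0007], [0.0422, -0.0478, 0.004], [0.0502, 0.0396, 0.0111]]
```

View pics/scene7.png

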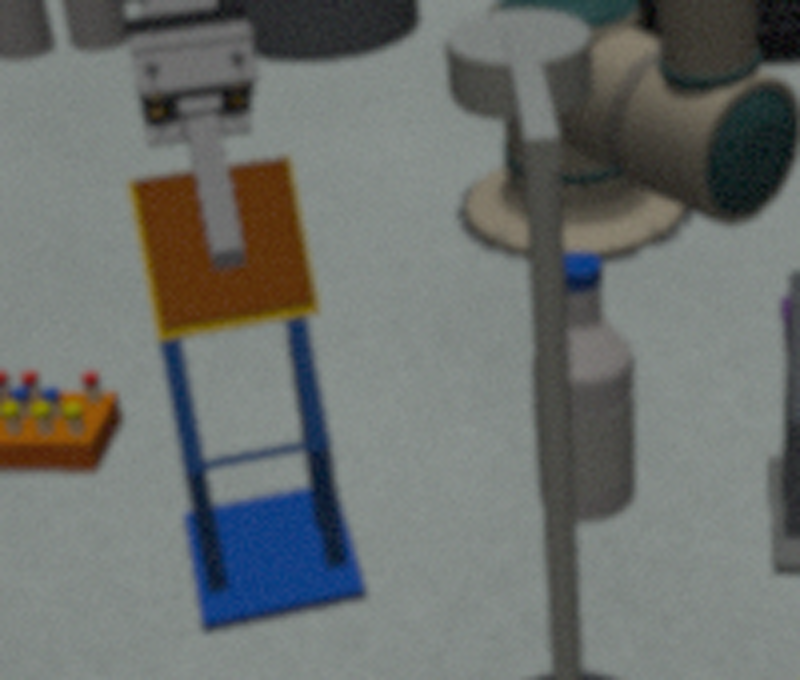

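View pics/top7.png

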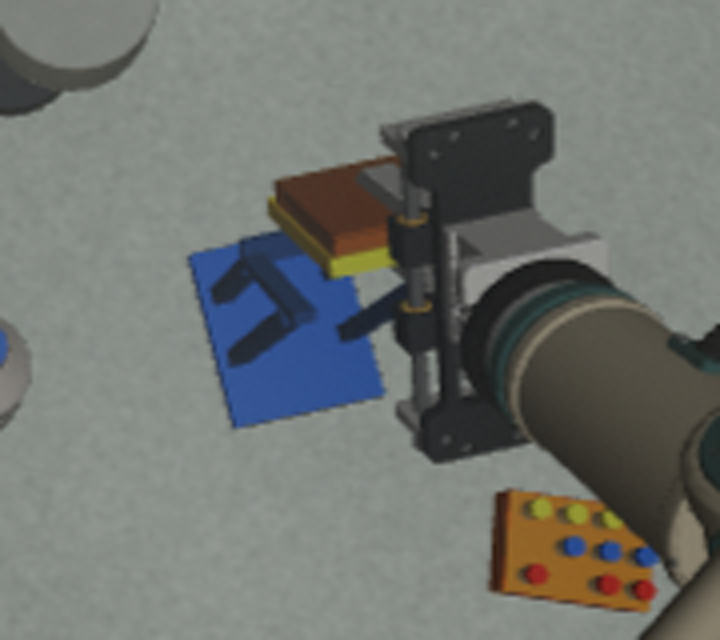

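```bash
python3 -m handwheel '[[[-0.07,0.68,0.49],[0,0.2,0.1],0],[[0,0.68,0.49],[0,0,0],0],[[0,0.68,0.49],[0,0,0],0],[[0,0.68,0.49],[0,0,0],0],[[0,0.68,0.49],[0,0,0],0],[[0,0.68,0.49],[0,0,0],0],[[0,0.68,0.49],[0,0,0],0],[[0,0.68,0.49],[0,0,0],0],[[0,0.68,0.49],[0,0,0],0],[[0,0.68,0.49],[0,0,0],0],[[0,0,0],[0,0,0],0],[[0,0,0],[0,0,0],0]]'
python3 - <<'E'
from err import *
from carry import *
err(tgt(0),Rpl)
snap(8,(120,120,320,290),(300,140,480,300),4,4)
E
```

```text
time_s: 13.22
eef_pos: [0.5553, -0.2158, 0.1591]
orientation: [[-0.258, 0.556, -0.791], [0.966, 0.148, -0.211], [-0.0, -0.818, -0.575]]
contact_force: [-0.2, -0.5, -1.0]
grip_width: 0.245
t 13.2167 q [-0.86  0.15  1.96  0.74  0.88  1.58] F [-0.2 -0.5 -1. ] grip 0.245
to go, tool cm [0.02 1.31 1.02] rot deg [ 0.1  -0.06 -0.05]
```

View pics/scene8.png

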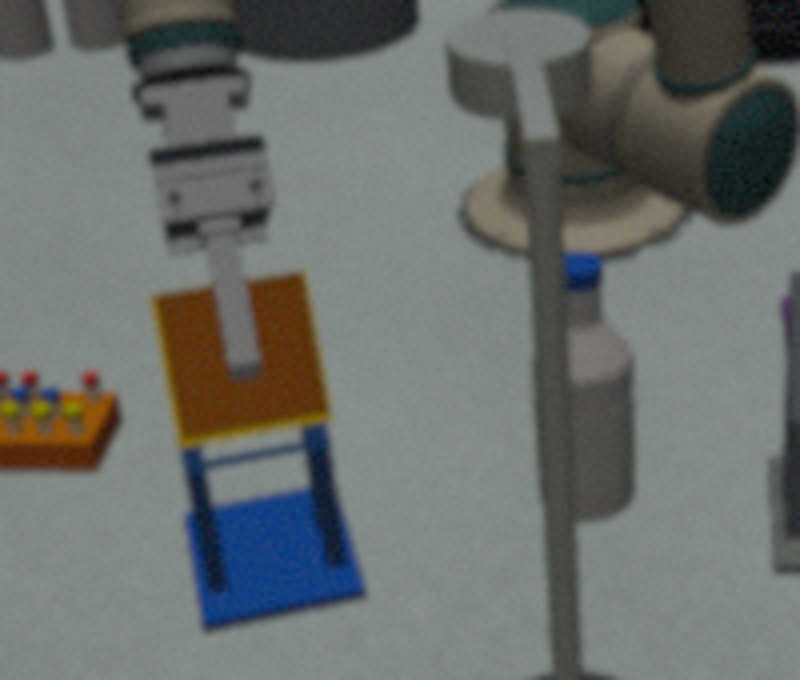

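View pics/top8.png

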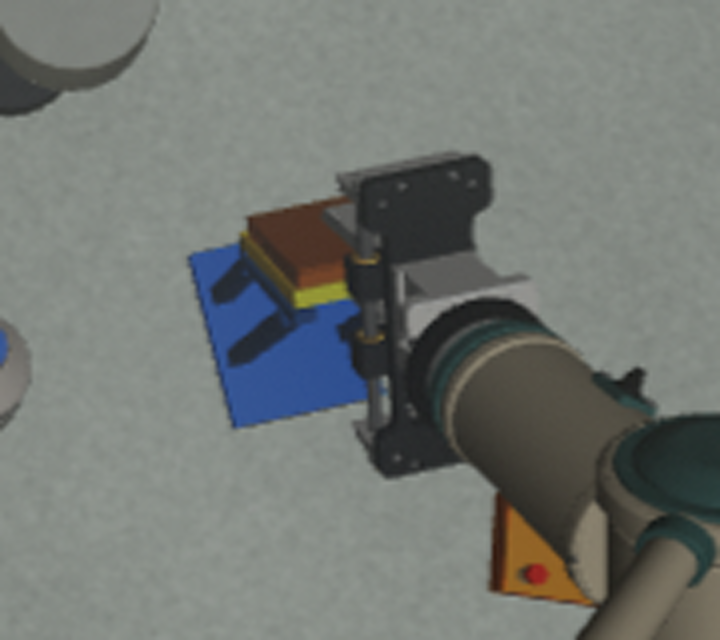

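```bash
python3 -m handwheel '[[[0,0.25,0.2],[0,0,0],0],[[0,0.25,0.2],[0,0,0],0],[[0,0.2,0.2],[0,0,0],0],[[0,0.15,0.15],[0,0,0],0],[[0,0,0],[0,0,0],0],[[0,0,0],[0,0,0],0]]'
python3 - <<'E'
from err import *
from carry import *
err(tgt(0),Rpl)
E
```

```text
time_s: 13.82
eef_pos: [0.5542, -0.2163, 0.1483]
orientation: [[-0.258, 0.556, -0.79], [0.966, 0.147, -0.211], [-0.001, -0.818, -0.575]]
contact_force: [0.2, 0.1, -2.8]
grip_width: 0.243
t 13.8167 q [-0.86  0.16  1.98  0.75  0.86  1.55] F [ 0.2  0.1 -2.8] grip 0.243
to go, tool cm [0.04 0.5  0.3 ] rot deg [ 0.11 -0.03 -0.08]
```

```bash
python3 -m handwheel '[[[0.02,0.1,0.1],[0,0,0],0],[[0.02,0.1,0.1],[0,0,0],0],[[0,0,0],[0,0,0],0],[[0,0,0],[0,0,0],0]]'
python3 -m handwheel '[[[0,0.05,0.05],[0,0,0],0],[[0,0.05,0.05],[0,0,0],0],[[0,0,0],[0,0,0],0],[[0,0,0],[0,0,0],0]]'
python3 - <<'E'
from err import *
from carry import *
err(tgt(0),Rpl)
snap(9,(120,120,320,290),(300,140,480,300),4,4)
from h import *
GRl=GR
for n in("scene","top"):
    f=load(n,9);P=cloud(f);H=hsv(f)
    M=(P[...,2]>.1)&(np.linalg.norm(P-GR,axis=-1)<.075)&(H[...,1]>120)&((H[...,0]<35))
    L=(P[M]-GR)@Rpl
    print(n,len(L),np.percentile(L,[2,50,98],axis=0).round(4).tolist())
    M2=M&(H[...,0]<17);L=(P[M2]-GR)@Rpl;print(" amber face off",np.median(L[:,2]).round(4))
E
```

```text
time_s: 14.15
eef_pos: [0.5536, -0.216, 0.1456]
orientation: [[-0.258, 0.556, -0.79], [0.966, 0.147, -0.211], [-0.001, -0.818, -0.575]]
contact_force: [0.2, 0.4, -1.1]
grip_width: 0.244
time_s: 14.48
eef_pos: [0.5537, -0.2162, 0.1455]
orientation: [[-0.258, 0.557, -0.789], [0.966, 0.147, -0.212], [-0.002, -0.817, -0.576]]
contact_force: [-4.4, 0.1, 4.4]
grip_width: 0.245
t 14.4833 q [-0.86  0.17  1.99  0.76  0.85  1.54] F [-4.4  0.1  4.4] grip 0.245
to go, tool cm [0.02 0.29 0.11] rot deg [ 0.2   0.02 -0.12]
scene 1179 [[-0.0451, -0.0462, -0.0172], [-0.0026, 0.0054, -0.0128], [0.0468, 0.0453, 0.0076]]
 amber face off -0.013
top 294 [[0.0121, -0.0537, -0.0129], [0.0317, -0.0357, -0.0107], [0.0499, 0.0323, 0.0094]]
 amber face off -0.0113
```

View pics/scene9.png

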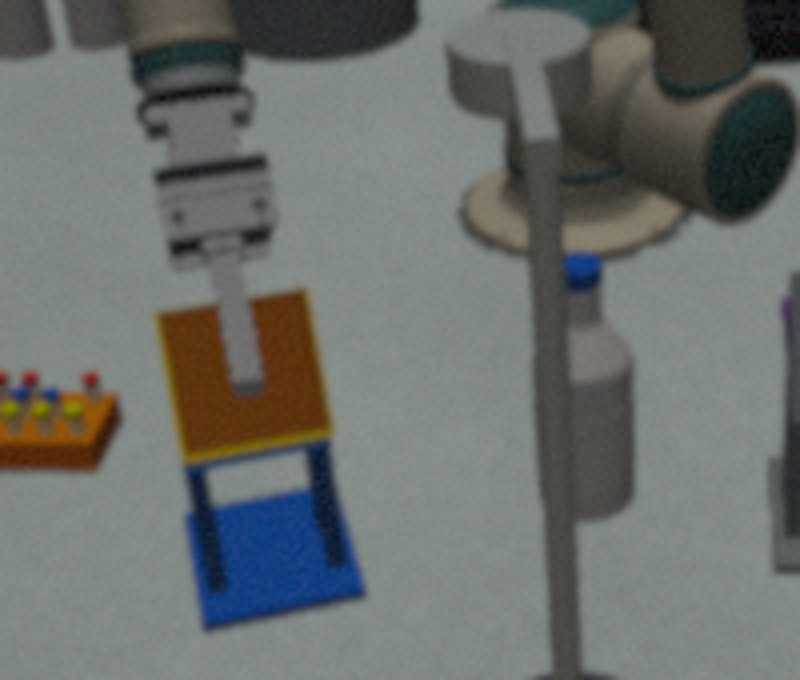

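```bash
python3 -m handwheel '[[[0,-0.05,0.07],[0,0,0],0],[[0,0,0.07],[0,0,0],0],[[0,0,0],[0,0,0],0],[[0,0,0],[0,0,0],0]]'
python3 - <<'E'
from err import *
from carry import *
err(tgt(0),Rpl)
s=state();print("force tool axes",(np.array(s['orientation']).T@s['contact_force']).round(1))
E
```

```text
time_s: 14.92
eef_pos: [0.5529, -0.2166, 0.1449]
orientation: [[-0.258, 0.558, -0.789], [0.966, 0.147, -0.212], [-0.002, -0.817, -0.577]]
contact_force: [1.6, 2.7, 5.1]
grip_width: 0.245
t 14.9167 q [-0.86  0.17  1.99  0.76  0.85  1.54] F [1.6 2.7 5.1] grip 0.245
to go, tool cm [ 0.03  0.29 -0.  ] rot deg [ 0.23  0.01 -0.13]
force tool axes [ 2.2 -2.8 -4.8]
```

```bash
python3 -m handwheel '[[[0,0,0],[0,0,0],2.6],[[0,0,0],[0,0,0],2.8],[[0,0,0],[0,0,0],3],[[0,0,0],[0,0,0],3.5],[[0,0,0],[0,0,0],4],[[0,0,0],[0,0,0],5],[[0,0,0],[0,0,0],6],[[0,0,0],[0,0,0],6],[[0,0,0],[0,0,0],6]]'
cat > dish.py <<'E'
from h import *
from plan import GR,Rgoal
Rpl=Rgoal(15,1)
def dish(tag):
  for n in("scene","top"):
    f=load(n,tag);P=cloud(f);H=hsv(f)
    M=(P[...,2]>.1)&(np.linalg.norm(P-GR,axis=-1)<.085)&(H[...,1]>120)&((H[...,0]<35))
    L=(P[M]-GR)@Rpl
    print(n,len(L),np.percentile(L,[1,50,99],axis=0).round(4).tolist())
    A=P[M&(H[...,0]<15)];
    for i in range(5):
        c=A.mean(0);V=np.linalg.svd(A-c)[2];d=(A-c)@V[2];A=A[np.abs(d)<.003]
    nn=V[2]*np.sign(V[2][2]);e=np.cross([0,0,1],nn);e/=np.linalg.norm(e);dn=np.cross(e,nn)
    r=cv2.minAreaRect((np.c_[(A-c)@dn,(A-c)@e]*1000).astype(np.float32))
    ctr=c+(dn*r[0][0]+e*r[0][1])/1000-nn*.0115
    print(" tilt of face",np.degrees(np.arccos(nn[2])).round(1),"az",np.degrees(np.arctan2(nn[1],nn[0])).round(1),"rect",np.round(r[1],1),round(r[2],1),"centre",ctr.round(4),"rel goal in slope axes mm",((ctr-GR)@Rpl*1000).round(1))
E
python3 - <<'E'
from err import *
from carry import *
err(tgt(0),Rpl)
snap(10,(120,120,320,290),(300,140,480,300),4,4)
from dish import dish; dish(10)
E
```

```text
time_s: 15.67
eef_pos: [0.552, -0.2165, 0.1439]
orientation: [[-0.258, 0.556, -0.79], [0.966, 0.147, -0.212], [-0.001, -0.818, -0.575]]
contact_force: [-0.1, 0.1, -0.1]
grip_width: 0.63
t 15.6667 q [-0.86  0.17  1.99  0.76  0.85  1.54] F [-0.1  0.1 -0.1] grip 0.63
to go, tool cm [ 0.01  0.26 -0.13] rot deg [ 0.12 -0.01 -0.1 ]
scene 1170 [[-0.0462, -0.0495, -0.0165], [-0.0041, 0.0049, -0.0115], [0.0475, 0.0454, 0.0083]]
 tilt of face 54.9 az 14.9 rect [84.5 84. ] 0.3 centre [ 0.5379 -0.2197  0.1669] rel goal in slope axes mm [ 1.  -0.7 -0.1]
top 341 [[-0.0013, -0.0548, -0.0118], [0.0284, -0.0366, -0.0092], [0.0499, 0.0348, 0.0113]]
 tilt of face 54.1 az 14.4 rect [43.4 87.1] 83.3 centre [ 0.528  -0.2003  0.1707] rel goal in slope axes mm [22.3 -6.4  1.5]
```

View pics/scene10.png

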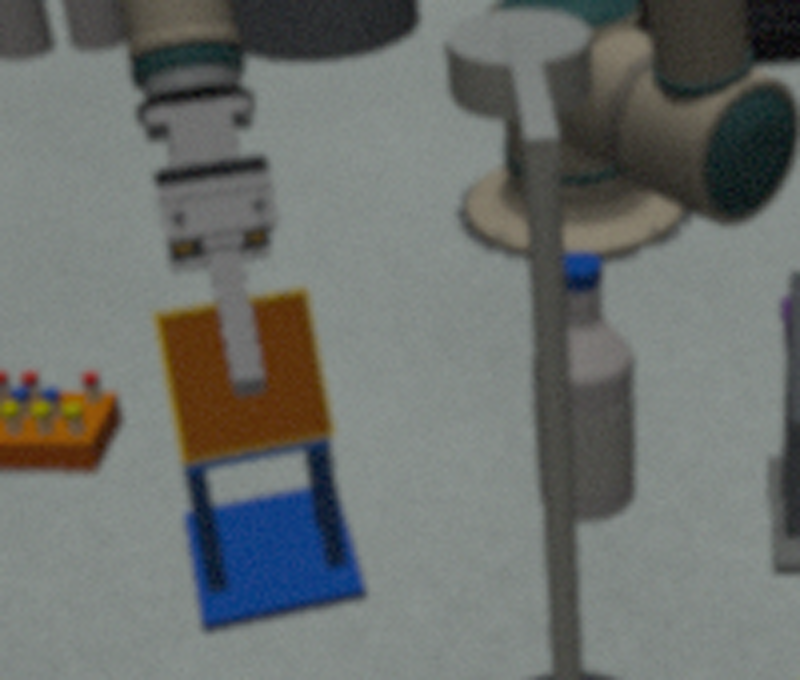

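View pics/top10.png

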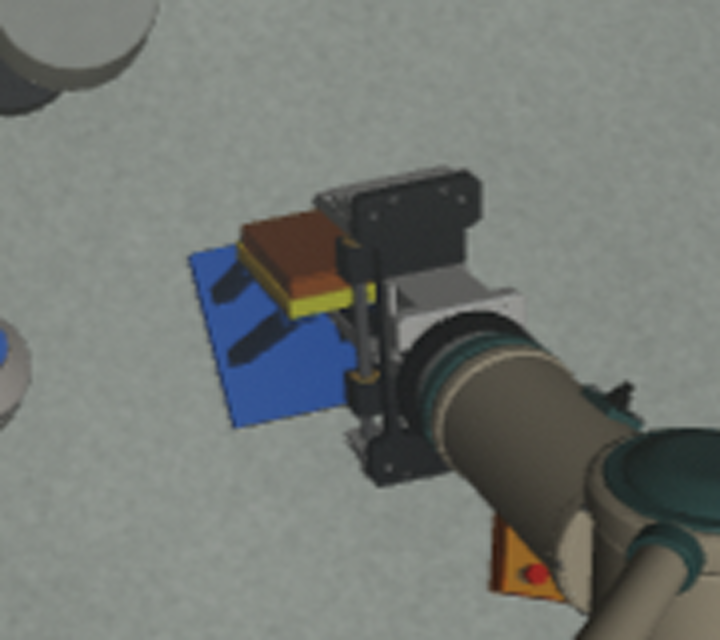

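Released: contact force is zero and the scene view puts the dish about 1 mm from goal (the top view is half hidden by the gripper). Retreating straight up the slope.

```bash
python3 -m handwheel '[[[0,-0.5,0],[0,0,0],6],[[0,-1,0],[0,0,0],6],[[0,-1.2,0],[0,0,0],6],[[0,-1.2,0],[0,0,0],6],[[0,-1.2,0],[0,0,0],6],[[0,-1.2,0],[0,0,0],6],[[0,-1.2,0],[0,0,0],6],[[0,-1.2,0],[0,0,0],6],[[0,-1.2,0],[0,0,0],6],[[0,-1.2,0],[0,0,0],6],[[0,-1.2,0],[0,0,0],6],[[0,-1.2,0],[0,0,0],6],[[0,-1,0],[0,0,0],6],[[0,-1,0],[0,0,0],6],[[0,0,0],[0,0,0],6],[[0,0,0],[0,0,0],6]]'
python3 - <<'E'
from err import *
from carry import *
err(tgt(0),Rpl)
snap(11,(120,120,320,290),(300,140,480,300),4,4)
from dish import dish; dish(11)
E
```

```text
time_s: 17.1
eef_pos: [0.4655, -0.2398, 0.2716]
orientation: [[-0.257, 0.557, -0.79], [0.966, 0.145, -0.212], [-0.003, -0.818, -0.575]]
contact_force: [1.0, 0.3, -0.7]
grip_width: 0.638
t 17.1 q [-1.07 -0.02  1.85  0.64  1.23  1.61] F [ 1.   0.3 -0.7] grip 0.638
to go, tool cm [ 0.08 15.85 -0.11] rot deg [ 0.13  0.01 -0.22]
scene 1385 [[-0.0462, -0.0497, -0.0165], [-0.0, -0.0017, -0.0114], [0.0474, 0.0453, 0.0093]]
 tilt of face 54.8 az 15.1 rect [83.9 84.9] 89.4 centre [ 0.5377 -0.2195  0.1671] rel goal in slope axes mm [ 1.3 -0.9 -0.1]
top 739 [[-0.0452, -0.0545, -0.0118], [-0.002, -0.0454, -0.0088], [0.0495, 0.0345, 0.0114]]
 tilt of face 53.5 az 15.1 rect [87.1 88.4] 1.1 centre [ 0.5336 -0.2199  0.1705] rel goal in slope axes mm [ 2.  -6.1  1.3]
```

View pics/scene11.png

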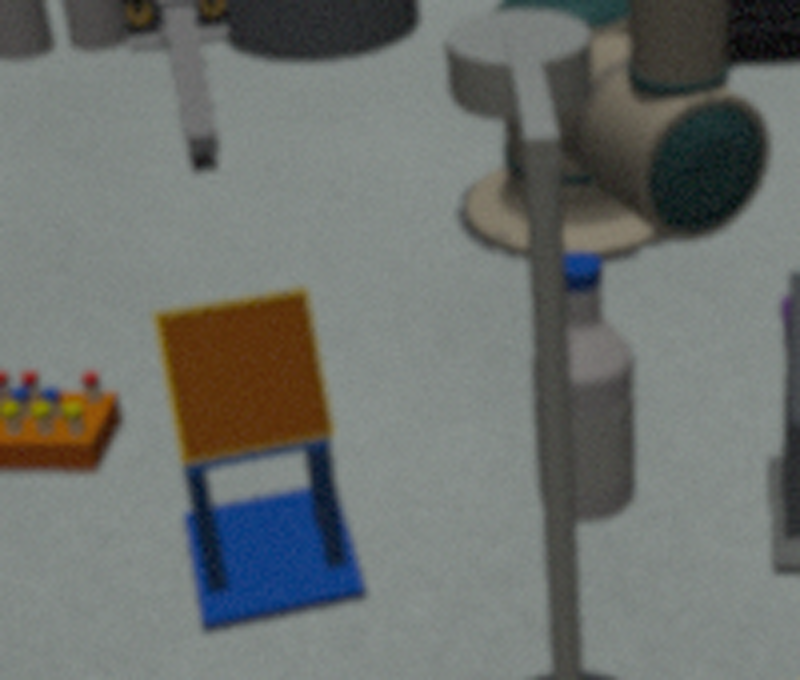

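View pics/top11.png

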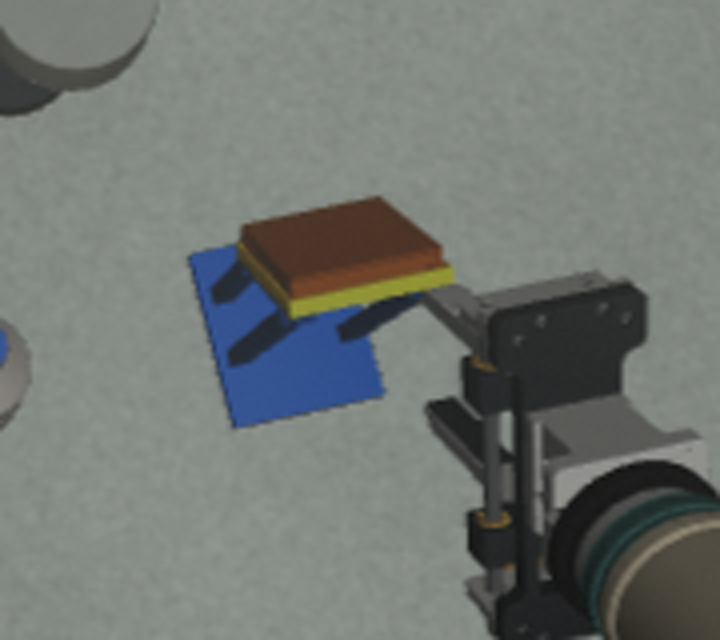

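```bash
python3 - <<'E'
from h import *
from cell import *
a=load("scene",0);b=load("scene",11)
for n,bx in(("rack",(105,205,155,240)),("bottle",(258,182,282,250)),("tipbox",(380,195,415,235)),("lamp",(225,120,290,325))):
    s=np.s_[bx[1]:bx[3],bx[0]:bx[2]];print(n,"mean abs diff",np.abs(a["image"][s].astype(int)-b["image"][s]).mean().round(2))
print(state()["time_s"],sign_off())
E
```

```text
rack mean abs diff 2.37
bottle mean abs diff 2.74
tipbox mean abs diff 2.76
lamp mean abs diff 5.83
the job is handed in; nothing more can be done
17.2 None
```

The closed dish is now lid down on the blue stand, against its stop, and I handed the job in at 17.2 s. No verdict was reported.

**What I did:** I pinched lid and base together from the upper edge, with one finger between the rails. The first hold was short of the dish centre, so I opened and gripped again 1.8 cm deeper before lifting. I turned the dish over while carrying it clear of the lamp and bottle, lowered it until light contact with the stop and rails (about 3–5 N), released it and backed off up the slope.

**Last checks:**
- **Position:** the scene view puts the dish centre about 1.6 mm from goal, with its underside sloping at 54.8° and facing within about 0.1° of the stand's direction. The top view disagrees, putting it about 6.5 mm off, probably because its colour mask mixes the base's face and side. Both are inside 15 mm.
- **Lid:** it looks fully on, with an even yellow rim all round the base in the scene view.
- **Release:** the dish did not shift between the view just after release and the one after retreat. The gripper is clear of it.
- **Surroundings:** the scene pictures before and after show the bottle, tip box and tube rack unchanged apart from noise. The patch around the lamp differs more, which I put down to the robot arm moving behind it. There was no jolt in the force readings taken after each move.

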